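# Put the glassblower's moulds back on their outlined pads

### The arm

A 6-joint arm with a two-finger parallel gripper is mounted at the origin on the work surface. World frame = base frame: x ahead of the robot, y to its left, z up, the work surface at z = 0. Lengths are in m, angles in rad, forces in N, time in s.
With the tool pointing down it reaches from about 0.225 to 0.875 m from the base axis. Payload 3.4 kg.
Tool frame: the origin (TCP) lies between the finger pads; the fingertips stand 11 mm ahead of it and the grasp point (between the pads) lies 8 mm behind it (tips_ahead is the distance from the TCP to the fingertips, in m); z points along the fingers, x is the direction in which the jaws open and shut, and the axes are right-handed (so a half turn about z gives the same grasp; the last joint's range is limited). The gripper opens to 85 mm and grips with 20 to 120 N. Pads are 22 mm wide; open, the fingers measure 114 mm over their backs; the gripper's body (76 mm by 85 mm) begins 54 mm behind the grasp point. The pads swing forward as they close: fully open they stand 13 mm farther back than shut.
Start: joints at [-1.317, 0.276, 1.505, -0, 1.361, -0.121], TCP at [0.211, -0.535, 0.242] pointing down, gripper open.
Joint ranges: [-2.89, 2.89], [-0.75, 2.08], [0.22, 2.7], [-1.18, 4.32], [0.11, 2.71], [-2.7, 2.7]. Speed limits (rad/s): [2.57, 2.57, 3.14, 3.14, 3.14, 3.14].

### API

Orientations are given as a unit quaternion [w, x, y, z].
In Python, from rig import get_state, get_image, sign_off, masks_of, tips_ahead gives the robot as it stands.
- The arm moves only by the tool play_rows, never from a script. Its argument "series" is a list of rows, each an object of numbers: "fingers": the closure, from -1 (fully open) to 1 (shut); "dx", "dy", "dz": the shift along the world's x, y, z in mm; "turn": the turn about the world's z in rad. A call has 1 to 20 rows; each row shifts and turns the pose as measured when the row begins; what a row does not reach is not made up. A row lasts 1/12 s, in which the tool goes at most 41.7 mm and 7.16 degrees, less where a joint would pass 70% of its speed; a pose out of reach is approached as far as the arm can. A call with a gripper value outside its range is refused whole. The fingers move at their own pace and stop on an object; "squeeze" is the grip in N (left out, the last holds). Time passes only in rows, so rows that do not move let the fingers close. It gives the time, the measured TCP pose, the force and the opening at its end, in the units of the state.
- get_state(): the state, without advancing time (a new reading comes with each control period).
- get_image(name): name is "scene" or "top"; returns a dict with "pixels" (384x512x3 uint8, red, green, blue), "vfov" (degrees; the focal length in pixels is half the picture's height over the tangent of half this angle, whatever the lens; pixels are square), "cx", "cy" (the principal point, pixels), "dist" ([k1, k2, p1, p2, k3] as OpenCV has them; the pictures are not rectified), "rvec" (rotation vector, rad) and "tvec" (3), from world to camera coordinates, as OpenCV has them. Camera axes: x right, y down, z forward; pixel columns grow to the right and rows downward; lengths in m; the calibration is good to about 2 mm. A picture is of the moment at which its call begins. There is no depth.
- sign_off(): hands the job in, once; it reports no verdict.
Trained networks look in a picture, given as the dict that the camera call returned (one of the last four; its "shot" number tells which), for a name from the list of things; names that differ only in an ending like _2 or _b are one class to them, and where a whole thing is asked for, a point or a joint stands for the part that bears it (a point fixed in the world has none). Each returns a list of dicts, best first, with "p" (0 to 1); they miss things now and then, are a little off and sometimes report something else, mostly with a low value. They report only what shows in the picture. A call takes as long as a camera call. They do not tell look-alikes from the thing itself.
- masks_of(picture, label): "region" (384x512 bool, what is visible of it) and "xy" ([column, row] in pixels, amid what is visible of it).
The state is a dict: "clock": time; "qpos": joint angles; "qd": joint speeds; "effort": joint torques, N m; "position": TCP position; "ee_rot": TCP orientation; "contact_force": force on the tool from outside, world axes, zero at the start; "moment": the same for the moment, N m; "width": finger opening in m.
Only numpy, scipy, OpenCV 4.12 (cv2) and the standard library are available. Lean on these libraries where they do the work, as an engineer would, in place of code of your own. Each camera call takes 0.05 s, during which the arm holds its last target. There are 200 camera calls.

### The job

The four bronze blowing moulds have been left about the glassblower's bench. Stand each one, mouth up, on the fire-clay pad whose outline has the shape and size of its foot, centred in the outline and turned to match it. Set them down gently rather than dropping them, and leave the glass vase and the glass paperweight standing where they are.

Things in the scene. Friction and masses are not known exactly. Their poses are not given: they have to be found in the camera images.
- mould_large_center (a point): Bronze blowing mould, a straight-sided open cup standing mouth up on the bench, round, 64 mm across, 55 mm high: the wide, low one; walls 6 mm thick, about 0.2 to 0.5 kg. The point is its centre, half-way up; z points up out of the mouth.
- mould_small_center (a point): Bronze blowing mould, a straight-sided open cup standing mouth up on the bench, round, 40 mm across, 65 mm high: the slim one; walls 6 mm thick, about 0.2 to 0.5 kg. The point is its centre, half-way up; z points up out of the mouth.
- mould_square_center (a point): Bronze blowing mould, a straight-sided open cup standing mouth up on the bench, square, 46 by 46 mm, 60 mm high, sides along its x and y; walls 6 mm thick, about 0.2 to 0.5 kg. The point is its centre, half-way up; z points up out of the mouth.
- mould_oblong_center (a point): Bronze blowing mould, a straight-sided open cup standing mouth up on the bench, oblong (for flasks), 70 mm along its x by 38 mm along its y, 60 mm high; walls 6 mm thick, about 0.2 to 0.5 kg. The point is its centre, half-way up; z points up out of the mouth.
- pad_large_top (a point): Fixed pale fire-clay pad, 104 by 104 mm and 12 mm thick, flat on top, with a dark 5 mm line inlaid: a large circle, 76 mm inside the line, which leaves 6 mm all round the foot of its mould. The point is the centre of the pad's top face and of the outline, 12 mm above the bench; x and y along the pad's sides, z up.
- pad_small_top (a point): Fixed pale fire-clay pad, 104 by 104 mm and 12 mm thick, flat on top, with a dark 5 mm line inlaid: a small circle, 52 mm inside the line, which leaves 6 mm all round the foot of its mould. The point is the centre of the pad's top face and of the outline, 12 mm above the bench; x and y along the pad's sides, z up.
- pad_square_top (a point): Fixed pale fire-clay pad, 104 by 104 mm and 12 mm thick, flat on top, with a dark 5 mm line inlaid: a square, 58 mm inside the line, sides along x and y, which leaves 6 mm all round the foot of its mould. The point is the centre of the pad's top face and of the outline, 12 mm above the bench; x and y along the pad's sides, z up.
- pad_oblong_top (a point): Fixed pale fire-clay pad, 104 by 104 mm and 12 mm thick, flat on top, with a dark 5 mm line inlaid: an oblong, 82 mm along x by 50 mm along y inside the line, which leaves 6 mm all round the foot of its mould. The point is the centre of the pad's top face and of the outline, 12 mm above the bench; x and y along the pad's sides, z up.
- vase_center (a point): Small loose green glass bud vase, 52 mm across at its widest, near the foot, narrow-necked with a flared mouth, 85 mm high, standing among the moulds and pads. The point is its centre, half-way up. A bystander: leave it alone.
- paperweight_center (a point): Loose amber glass paperweight, a dome 58 mm across and 38 mm high, on the bench among the moulds and pads. The point is its centre, half-way up. A bystander: leave it alone. (A fixed cake of yellow wax, 55 by 40 mm and 20 mm high, also lies on the bench, at about x = 0.60, y = -0.205 m; bigger equipment stands round the edges, beyond the pads.)
Mind the look-alikes: they are no part of the job. What is shaped like the part that bears mould_large_center but blue or pink is not meant.

How it is judged:
At the end, for the whole second after the job is handed in: Each mould stands upright (0.1 rad) on its own pad, within 12 mm of the outline's centre, the square and oblong ones turned to the outline within 0.25 rad (any way round that fits), at rest and released; vase and paperweight upright, within 2 cm of their places (horizontal distance between mould_large_center and pad_large_top below 0.012 m and z of mould_large_center in the frame of pad_large_top between 0.0235 and 0.0315 m and angle between each of mould_large_center, mould_small_center, mould_square_center, mould_oblong_center's own z axis and vertical below 0.1 rad and linear speed of each of mould_large, mould_small, mould_square, mould_oblong below 0.02 m/s and horizontal distance between mould_small_center and pad_small_top below 0.012 m and z of mould_small_center in the frame of pad_small_top between 0.0285 and 0.0365 m and horizontal distance between mould_square_center and pad_square_top below 0.012 m and z of mould_square_center in the frame of pad_square_top between 0.026 and 0.034 m and (angle between the x axis of mould_square_center and the x axis of pad_square_top, either way round below 0.25 rad or angle between the x axis of mould_square_center and the y axis of pad_square_top, either way round below 0.25 rad) and horizontal distance between mould_oblong_center and pad_oblong_top below 0.012 m and z of mould_oblong_center in the frame of pad_oblong_top between 0.026 and 0.034 m and angle between the x axis of mould_oblong_center and the x axis of pad_oblong_top, either way round below 0.25 rad and distance of each of vase_center, paperweight_center from where it was at the start of the episode below 0.02 m and angle between each of vase_center, paperweight_center's own z axis and vertical below 0.2 rad); the robot touches nothing.
It fails at once if a mould is dropped: it falls freely at over 0.6 m/s (a fall of some 2 cm) ((contact force between mould_large and the fingers below 0.05 N and linear speed of mould_large above 0.6 m/s) or (contact force between mould_small and the fingers below 0.05 N and linear speed of mould_small above 0.6 m/s) or (contact force between mould_square and the fingers below 0.05 N and linear speed of mould_square above 0.6 m/s) or (contact force between mould_oblong and the fingers below 0.05 N and linear speed of mould_oblong above 0.6 m/s)).
It fails at once if the glass vase is shifted by more than 2 cm or tipped (distance of vase_center from where it was at the start of the episode above 0.02 m or angle between vase_center's own z axis and vertical above 0.3 rad).
It fails at once if the glass paperweight is shifted by more than 2 cm or tipped (distance of paperweight_center from where it was at the start of the episode above 0.02 m or angle between paperweight_center's own z axis and vertical above 0.3 rad).
It also fails if it takes over 96 s, if anything falls off the work surface, if the arm or the gripper's body presses on something with over 40 N, if the wrist force passes 120 N, or if a joint passes its speed limit or range.

## Working session

There is one attempt and no reset: what is moved stays moved. The work goes in short steps, Python scripts to look and compute and a tool call to move; the robot and the scene stay as the last step left them, time stands still between calls to the robot, and variables do not carry over. Pictures are saved under pics/ and viewed, about 12 in all and at most 16, crops included, and the job is handed in when it is done.

Besides the shell and the picture viewer there is one more tool, called in YAML: its name, and indented under it one key for each argument. play_rows: Moves the arm, as the interface text tells. Its arguments: {"type":"object","properties":{"series":{"type":"array"},"squeeze":{"type":"number"}},"required":["series"]}

```bash
mkdir -p pics; cat > h.py <<'E'
import numpy as np, cv2
from rig import *
def K(im):
    f=192/np.tan(np.radians(im['vfov'])/2)
    return np.array([[f,0,im['cx']],[0,f,im['cy']],[0,0,1.]])
def ray(im,px):
    R=cv2.Rodrigues(np.array(im['rvec'],float))[0]; t=np.array(im['tvec'],float)
    u=cv2.undistortPoints(np.array(px,float).reshape(-1,1,2),K(im),np.array(im['dist'],float)).reshape(-1,2)
    return -R.T@t, np.c_[u,np.ones(len(u))]@R
def at_z(im,px,z):
    c,d=ray(im,px); return (c+d*((z-c[2])/d[:,2])[:,None])[:,:2]
def proj(im,P):
    return cv2.projectPoints(np.array(P,float).reshape(-1,3),np.array(im['rvec'],float),np.array(im['tvec'],float),K(im),np.array(im['dist'],float))[0].reshape(-1,2)
def save(im,name,crop=None,s=1):
    p=im['pixels'][...,::-1]
    if crop: x0,y0,x1,y1=crop; p=p[y0:y1,x0:x1]
    cv2.imwrite('pics/'+name,cv2.resize(p,None,fx=s,fy=s,interpolation=cv2.INTER_CUBIC))
E
python3 - <<'E'
from h import *
for n in('top','scene'):
    im=get_image(n); save(im,n+'0.png',s=1.5)
    print(n,'cam',ray(im,[[256,192]])[0].round(3))
    for l in ['mould_large_center','mould_small_center','mould_square_center','mould_oblong_center','pad_large_top','pad_small_top','pad_square_top','pad_oblong_top','vase_center','paperweight_center']:
        for r in masks_of(im,l): print(l,round(r['p'],2),np.round(r['xy']),r['region'].sum(),at_z(im,[r['xy']],.03).round(3)[0])
print({k:np.round(v,3) for k,v in get_state().items()})
E
```

```text
top cam [0.463 0.003 1.018]
mould_large_center 0.93 [180. 101.] 671 [0.771 0.175]
mould_large_center 0.93 [220. 101.] 638 [0.773 0.077]
mould_large_center 0.9 [241. 219.] 544 [0.484 0.018]
mould_large_center 0.66 [205. 142.] 660 [0.668 0.111]
mould_small_center 0.66 [290. 225.] 240 [ 0.471 -0.098]
mould_square_center 0.61 [199. 220.] 501 [0.479 0.12 ]
mould_square_center 0.41 [285. 138.] 1777 [ 0.684 -0.086]
mould_oblong_center 0.56 [403. 174.] 754 [ 0.6   -0.373]
pad_large_top 0.86 [114. 174.] 1783 [0.588 0.328]
pad_small_top 0.94 [136. 252.] 1930 [0.402 0.267]
pad_square_top 0.82 [287. 136.] 1682 [ 0.689 -0.089]
pad_oblong_top 0.74 [373. 264.] 1939 [ 0.383 -0.296]
vase_center 0.76 [252. 176.] 395 [ 0.588 -0.005]
paperweight_center 0.59 [166. 173.] 439 [0.591 0.201]
scene cam [1.149 0.402 0.515]
mould_large_center 0.98 [265. 243.] 1209 [0.662 0.111]
mould_large_center 0.76 [274. 188.] 764 [0.476 0.019]
mould_large_center 0.75 [215. 266.] 1510 [0.767 0.07 ]
mould_large_center 0.63 [267. 290.] 1639 [0.762 0.178]
mould_small_center 0.88 [243. 173.] 294 [ 0.459 -0.086]
mould_small_cente
[... 230 characters left out ...]
97 [0.428 0.282]
pad_square_top 0.96 [179. 224.] 1621 [ 0.715 -0.068]
pad_oblong_top 0.92 [201. 147.] 601 [ 0.407 -0.274]
vase_center 0.91 [244. 203.] 717 [ 0.572 -0.005]
paperweight_center 0.75 [322. 247.] 639 [0.607 0.207]
{'clock': np.float64(1.1), 'qpos': array([-1.317,  0.276,  1.505,  0.   ,  1.361, -0.121]), 'qd': array([ 0.002, -0.   , -0.001, -0.002, -0.002,  0.001]), 'effort': array([-1.0000e-03, -4.1667e+01, -2.4610e+01, -1.0000e-03,  0.0000e+00,
        0.0000e+00]), 'position': array([ 0.211, -0.535,  0.242]), 'ee_rot': array([ 0.   ,  0.826, -0.563,  0.   ]), 'contact_force': array([ 0.045,  0.434, -0.569]), 'moment': array([-0.037, -0.012, -0.031]), 'width': np.float64(0.085)}
```

View pics/top0.png

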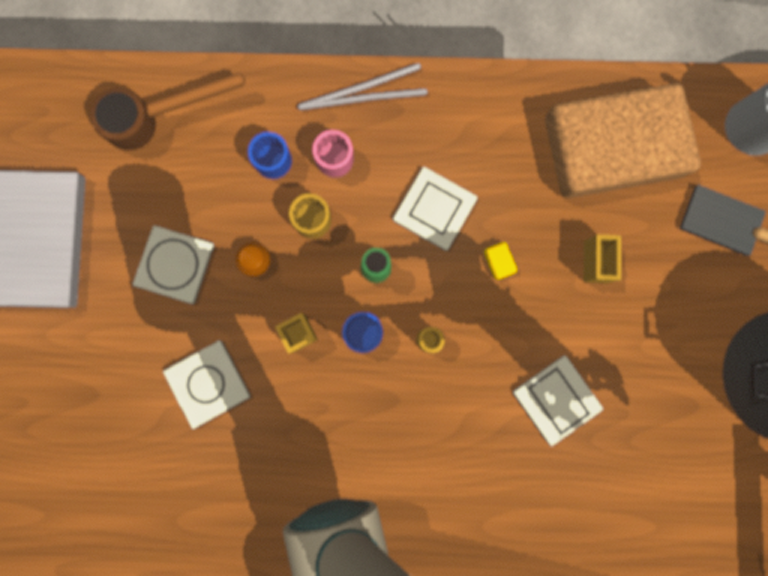

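View pics/scene0.png

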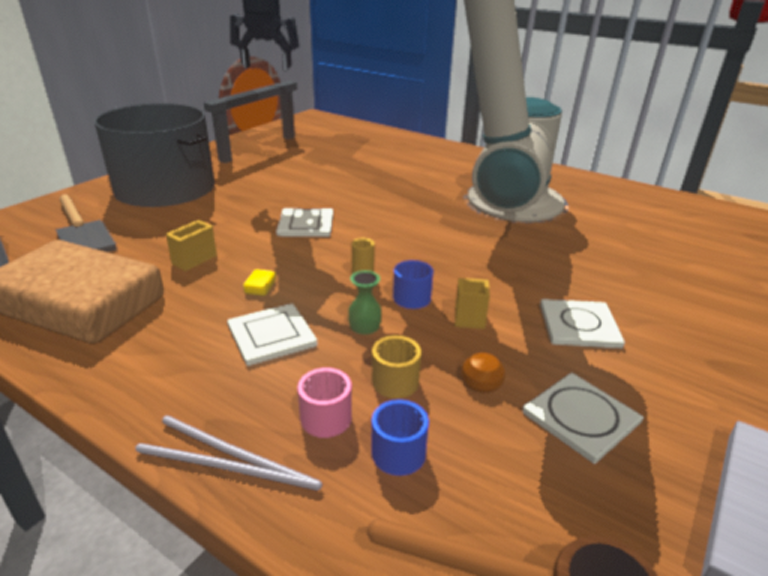

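Two overview pictures seen. Candidates for the large mould in top pixels: yellow-bronze (205,142), blue (180,101), blue (241,219) and pink (220,101). The description says bronze, so I choose (205,142). The others are single: small (290,225), square (199,220), oblong (403,174). Next I fit the poses.

```bash
cat > fit.py <<'E'
from h import *
from scipy.optimize import minimize
S=4
def solid(kind,z0,z1):
    if kind[0]=='c':
        a=np.linspace(0,2*np.pi,40,endpoint=False); b=np.c_[np.cos(a),np.sin(a)]*kind[1]/2
    else: b=np.array([[1,1],[-1,1],[-1,-1],[1,-1]])*np.array(kind[1:3])/2
    return np.r_[np.c_[b,np.full(len(b),z0)],np.c_[b,np.full(len(b),z1)]]
def place(B,v):
    c,s=np.cos(v[2]),np.sin(v[2]); return np.c_[B[:,:2]@np.array([[c,s],[-s,c]])+v[:2],B[:,2]]
def render(im,B,v,box):
    x0,y0,x1,y1=box
    h=cv2.convexHull(proj(im,place(B,v)).astype(np.float32))[:,0]
    m=np.zeros(((y1-y0)*S,(x1-x0)*S),np.uint8)
    cv2.fillConvexPoly(m,np.round(((h-[x0,y0]+.5)*S-.5)*16).astype(np.int32),255,shift=4)
    return cv2.resize(m,(x1-x0,y1-y0),interpolation=cv2.INTER_AREA)/255.
def fit(obs,B,v0,circ=False):
    dat=[]
    for im,reg in obs:
        ys,xs=np.nonzero(reg); box=(max(xs.min()-15,0),max(ys.min()-15,0),xs.max()+16,ys.max()+16)
        dat.append((im,box,reg[box[1]:box[3],box[0]:box[2]].astype(float)))
    def cost(u):
        v=[u[0]/1000,u[1]/1000,u[2]/30 if not circ else 0]
        return np.mean([np.abs(render(im,B,v,b)-r).sum()/r.sum() for im,b,r in dat])
    best=None
    for a in ([0] if circ else v0[2]):
        u0=np.array([v0[0]*1000,v0[1]*1000,a*30])
        r=minimize(cost,u0,method='Nelder-Mead',options=dict(initial_simplex=u0+np.array([[0,0,0],[15,0,0],[0,15,0],[0,0,10]]),maxiter=250,xatol=.1,fatol=1e-4))
        if best is None or r.fun<best.fun: best=r
    return np.array([best.x[0]/1000,best.x[1]/1000,best.x[2]/30]),best.fun
SH={'mould_large_center':(('c',.064),0,.055,(.668,.111)),'mould_small_center':(('c',.04),0,.065,(.468,-.095)),
'mould_square_center':(('r',.046,.046),0,.06,(.477,.12)),'mould_oblong_center':(('r',.07,.038),0,.06,(.6,-.373)),
'pad_large_top':(('r',.104,.104),0,.012,(.59,.328)),'pad_small_top':(('r',.104,.104),0,.012,(.40,.267)),
'pad_square_top':(('r',.104,.104),0,.012,(.689,-.089)),'pad_oblong_top':(('r',.104,.104),0,.012,(.383,-.296)),
'paperweight_center':(('c',.058),0,.012,(.59,.2)),'vase_center':(('c',.05),0,.05,(.58,-.005))}
def color(im,l,reg):
    hsv=cv2.cvtColor(im['pixels'],cv2.COLOR_RGB2HSV); H,Sa,V=cv2.split(hsv)
    near=cv2.dilate(reg.astype(np.uint8),np.ones((7,7)))>0
    if l.startswith('mould'): m=(H>=20)&(H<=34)&(Sa>110)
    elif l.startswith('pad'): m=(Sa<90)
    else: return reg
    m=cv2.morphologyEx((m&near).astype(np.uint8),cv2.MORPH_OPEN,np.ones((2,2)))
    cs=cv2.findContours(m,cv2.RETR_EXTERNAL,cv2.CHAIN_APPROX_NONE)[0]
    if not cs: return reg
    o=np.zeros_like(m); cv2.drawContours(o,[cv2.convexHull(max(cs,key=cv2.contourArea))],-1,1,-1); return o>0
def run(names=SH,ref=None,useColor=True):
    ims=[get_image('top'),get_image('scene')]; out={}
    for l in names:
        k,z0,z1,p=SH[l]
        if ref and l in ref: p=ref[l]
        B=solid(k,z0,z1); obs=[]
        for im in ims:
            rs=[(np.linalg.norm(at_z(im,[r['xy']],(z0+z1)/2)[0]-p),r) for r in masks_of(im,l)]
            rs=[x for x in rs if x[0]<.05]
            if rs: 
                reg=min(rs,key=lambda x:x[0])[1]['region']; obs.append((im,color(im,l,reg) if useColor else reg))
        a0=[0,.4,.8,1.2] if k[0]=='r' and k[1]==k[2] else [0,.6,1.2,1.8,2.4]
        rs=[fit([o],B,(*p,a0),k[0]=='c') for o in obs]+([fit(obs,B,(*p,a0),k[0]=='c')] if len(obs)>1 else [])
        print(l,len(obs),*[(r[0].round(4).tolist(),round(r[1],3)) for r in rs]); 
        if rs: out[l]=rs[-1][0]
    return ims,out
E
cat > go.py <<'E'
from fit import *
import json
ims,out=run()
json.dump({k:v.tolist() for k,v in out.items()},open('poses.json','w'))
tiles=[]
for im in ims:
    p=cv2.resize(im['pixels'][...,::-1],None,fx=4,fy=4,interpolation=cv2.INTER_CUBIC)
    for l,v in out.items():
        k,z0,z1,_=SH[l]; n=len(solid(k,z0,z1))//2; q=proj(im,place(solid(k,z0,z1),v))
        for h in (q[:n],q[n:]): cv2.polylines(p,[np.round((h+.5)*4).astype(int)],True,(255,0,255),1)
    tiles.append(p)
cv2.imwrite('pics/ov_top.png',cv2.resize(tiles[0][100*4:290*4,80*4:430*4],(800,434),interpolation=cv2.INTER_AREA))
cv2.imwrite('pics/ov_scene.png',cv2.resize(tiles[1][130*4:320*4,90*4:440*4],(800,434),interpolation=cv2.INTER_AREA))
E
python3 go.py
```

```text
mould_large_center 1 ([0.6633, 0.1041, 0.1738], np.float64(0.144))
mould_small_center 2 ([0.4651, -0.0909, -0.1364], np.float64(0.285)) ([0.4825, -0.0603, -0.6611], np.float64(5.117)) ([0.4666, -0.0883, 0.1389], np.float64(3.154))
mould_square_center 2 ([0.4726, 0.1199, 0.4871], np.float64(0.126)) ([0.4718, 0.128, 0.3682], np.float64(0.252)) ([0.4716, 0.1234, 2.0101], np.float64(0.232))
mould_oblong_center 2 ([0.6015, -0.3738, 0.1525], np.float64(0.4)) ([0.5933, -0.3647, 0.3695], np.float64(0.214)) ([0.5987, -0.3687, 3.1137], np.float64(0.379))
pad_large_top 2 ([0.5819, 0.3297, 1.2888], np.float64(0.046)) ([0.5828, 0.3359, 1.2824], np.float64(0.023)) ([0.582, 0.3321, 1.2888], np.float64(0.074))
pad_small_top 2 ([0.3885, 0.2662, 2.0917], np.float64(0.044)) ([0.39, 0.273, 2.0991], np.float64(0.034)) ([0.3887, 0.27, 2.084], np.float64(0.088))
pad_square_top 2 ([0.6851, -0.1012, 1.0676], np.float64(0.06)) ([0.6849, -0.0928, 1.0553], np.float64(0.044)) ([0.6844, -0.0969, 1.0769], np.float64(0.092))
pad_oblong_top 2 ([0.373, -0.3027, 0.6148], np.float64(0.037)) ([0.3756, -0.2914, 0.6271], np.float64(0.024)) ([0.3726, -0.299, 0.6308], np.float64(0.132))
paperweight_center 2 ([0.598, 0.202, -0.0393], np.float64(0.117)) ([0.5814, 0.1987, 0.1316], np.float64(0.121)) ([0.5958, 0.2018, 0.1078], np.float64(0.302))
vase_center 2 ([0.5872, -0.0019, -0.0075], np.float64(0.077)) ([0.5766, -0.0021, 0.1891], np.float64(0.391)) ([0.5861, -0.0011, -0.1008], np.float64(0.304))
```

View pics/ov_top.png

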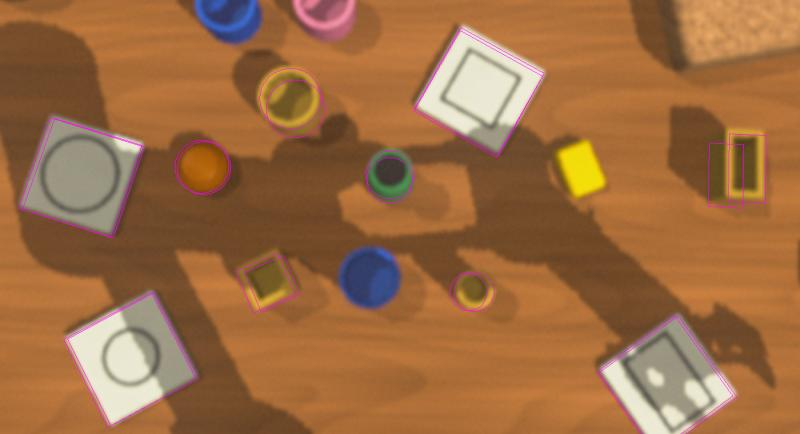

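View pics/ov_scene.png

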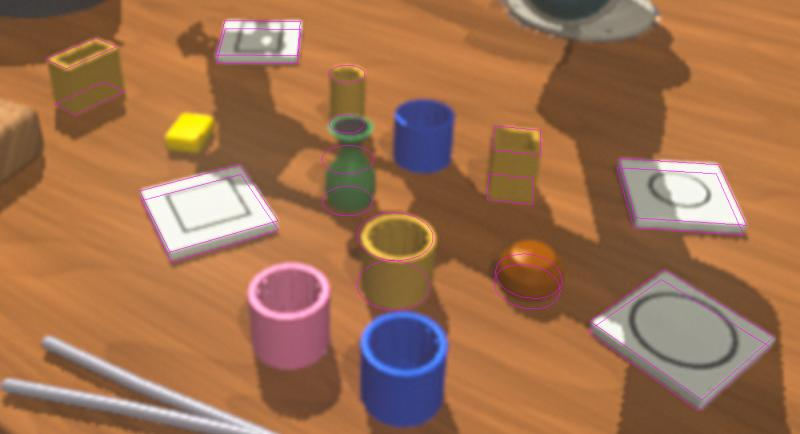

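The pads fit well (two pictures seen, four so far), but the cameras differ by 7–11 mm in y. The mould colour masks need fixing. I'll check the colours and use the wax as a reference.

```bash
python3 - <<'E'
from fit import *
ims=[get_image('top'),get_image('scene')]
P={'L':(.668,.107,.03),'S':(.467,-.092,.03),'Q':(.472,.122,.03),'O':(.598,-.372,.03),'blue':(.48,.018,.03)}
for im in ims:
    hsv=cv2.cvtColor(im['pixels'],cv2.COLOR_RGB2HSV)
    for k,p in P.items():
        u=proj(im,p)[0].round().astype(int)
        print(k,u,[hsv[u[1]+d,u[0]].tolist() for d in range(-20,21,4)])
    # wax
    near=np.zeros(hsv.shape[:2],bool); u=proj(im,(.6,-.205,.01))[0].astype(int); near[u[1]-25:u[1]+25,u[0]-25:u[0]+25]=1
    m=near&(hsv[...,0]>24)&(hsv[...,0]<34)&(hsv[...,1]>180)&(hsv[...,2]>120)
    print('wax',m.sum(),[ (r[0].round(4).tolist(),round(r[1],3)) for r in [fit([(im,m)],solid(('r',.055,.04),0,.02),(.6,-.205,[0,.6,1.2,1.8,2.4]))]])
    for r in masks_of(im,'mould_large_center')+masks_of(im,'mould_oblong_center'): print(r['p'],r['xy'],hsv[r['region']].mean(0).round())
    print('base',proj(im,(0,0,0)),'tip',proj(im,get_state()['position']))
E
```

```text
L [206 143] [[14, 175, 187], [14, 171, 158], [20, 185, 185], [20, 182, 132], [20, 169, 113], [20, 172, 111], [19, 173, 112], [20, 175, 121], [21, 184, 177], [15, 169, 143], [13, 157, 112]]
S [287 227] [[14, 168, 117], [14, 172, 175], [14, 170, 175], [19, 180, 132], [20, 177, 118], [21, 179, 118], [20, 176, 135], [17, 178, 185], [14, 174, 173], [14, 177, 167], [14, 176, 174]]
Q [198 223] [[14, 172, 114], [14, 166, 114], [20, 178, 143], [20, 165, 105], [20, 169, 118], [20, 174, 114], [20, 173, 122], [21, 195, 216], [14, 171, 154], [14, 178, 168], [14, 171, 167]]
O [403 175] [[15, 175, 185], [20, 190, 168], [19, 167, 84], [19, 172, 92], [19, 174, 98], [20, 175, 96], [20, 170, 90], [21, 188, 159], [20, 180, 142], [14, 171, 157], [14, 174, 171]]
blue [241 221] [[14, 170, 175], [14, 163, 116], [115, 130, 120], [113, 135, 104], [113, 134, 105], [114, 127, 104], [113, 139, 114], [113, 139, 114], [114, 133, 121], [14, 170, 174], [14, 172, 165]]
wax 274 [([0.6015, -0.21, 0.4664], np.float64(0.498))]
0.79 [178.8, 102.9] [114. 148. 144.]
0.75 [240.2, 220.0] [115. 129. 117.]
0.65 [221.2, 100.7] [
[... 716 characters left out ...]
]]
O [126 162] [[13, 154, 114], [13, 158, 113], [20, 173, 193], [19, 165, 124], [20, 171, 139], [20, 167, 122], [20, 167, 122], [20, 166, 123], [19, 160, 124], [19, 162, 123], [13, 157, 117]]
blue [273 189] [[13, 165, 192], [163, 76, 135], [118, 133, 128], [116, 141, 134], [116, 147, 139], [117, 142, 126], [117, 142, 129], [115, 148, 129], [116, 148, 129], [134, 81, 101], [13, 154, 119]]
wax 161 [([0.5784, -0.2224, 0.7729], np.float64(0.962))]
0.84 [268.4, 291.8] [117. 145. 144.]
0.82 [270.7, 188.6] [117. 130. 126.]
0.74 [264.0, 244.4] [ 19. 160. 144.]
0.69 [214.6, 267.8] [161. 106. 177.]
0.9 [125.1, 161.4] [ 20. 167. 136.]
base [[342.59675851 133.58350611]] tip [[176.71018517  46.45003639]]
```

```bash
sed -i "s/m=(H>=20)&(H<=34)&(Sa>110)/m=(H>=17)\&(H<=24)\&(Sa>110)/" fit.py
python3 - <<'E'
s=open('fit.py').read()
# colour-only region around the expected place for moulds
s=s.replace("        for im in ims:\n            rs=[(np","        for im in ims:\n            if l.startswith('mould'):\n                g=np.zeros((384,512),bool); cv2_h=cv2.convexHull(np.round(proj(im,place(solid(k,z0,z1),(*p[:2],0)))).astype(np.int32)); g=g.astype(np.uint8); cv2.fillConvexPoly(g,cv2_h,1)\n                obs.append((im,color(im,l,g>0))); continue\n            rs=[(np")
open('fit.py','w').write(s)
E
python3 go.py | grep mould
```

```text
mould_large_center 2 ([0.6644, 0.1043, 0.1564], np.float64(0.053)) ([0.6613, 0.1096, 0.1048], np.float64(0.042)) ([0.6623, 0.1072, 0.4309], np.float64(0.111))
mould_small_center 2 ([0.4663, -0.0926, 0.1706], np.float64(0.067)) ([0.4442, -0.0986, 0.8889], np.float64(0.34)) ([0.4648, -0.0908, 0.2306], np.float64(0.356))
mould_square_center 2 ([0.4735, 0.1207, 0.4861], np.float64(0.075)) ([0.475, 0.1273, 0.4782], np.float64(0.046)) ([0.4725, 0.1247, 0.4684], np.float64(0.152))
mould_oblong_center 2 ([0.6013, -0.371, -0.0233], np.float64(0.048)) ([0.5997, -0.3605, -0.0023], np.float64(0.062)) ([0.6002, -0.3691, -0.0224], np.float64(0.131))
```

play_rows:
  series:
    - {"dx": 40, "dy": 0, "dz": 0, "fingers": -1}
    - {"dx": 40}
    - {"dx": 40}
    - {"dx": 40}
    - {"dx": 40}
    - {"dx": 40}
    - {"dx": 40}
    - {"dx": 40}
    - {"dx": 40}
  squeeze: 50

```text
invalid input at $.series[0]: expected keys fingers, dx, dy, dz, turn
```

play_rows:
  series:
    - {"dx": 0, "dy": 40, "dz": 0, "turn": 0, "fingers": -1}
    - {"dx": 0, "dy": 40, "dz": 0, "turn": 0, "fingers": -1}
    - {"dx": 0, "dy": 40, "dz": 0, "turn": 0, "fingers": -1}
    - {"dx": 15, "dy": 35, "dz": 0, "turn": 0, "fingers": -1}
    - {"dx": 38, "dy": 8, "dz": 0, "turn": 0, "fingers": -1}
    - {"dx": 38, "dy": 0, "dz": 0, "turn": -0.095, "fingers": -1}
    - {"dx": 38, "dy": 0, "dz": 0, "turn": -0.095, "fingers": -1}
    - {"dx": 38, "dy": 0, "dz": 0, "turn": -0.095, "fingers": -1}
    - {"dx": 38, "dy": 0, "dz": 0, "turn": -0.09, "fingers": -1}
    - {"dx": 38, "dy": 0, "dz": -10, "turn": 0, "fingers": -1}
    - {"dx": 38, "dy": 0, "dz": -10, "turn": 0, "fingers": -1}
    - {"dx": 38, "dy": 0, "dz": -10, "turn": 0, "fingers": -1}
    - {"dx": 38, "dy": 0, "dz": -10, "turn": 0, "fingers": -1}
    - {"dx": 30, "dy": 0, "dz": -10, "turn": 0, "fingers": -1}
    - {"dx": 0, "dy": 0, "dz": 0, "turn": 0, "fingers": -1}
    - {"dx": 0, "dy": 0, "dz": 0, "turn": 0, "fingers": -1}
  squeeze: 50

```text
clock: 4.53
position: [0.6137, -0.3604, 0.1881]
ee_rot: [-0.0, -0.699, 0.715, -0.002]
contact_force: [-0.8, -1.0, 1.1]
width: 0.0857
```

```bash
cat > look.py <<'E'
from h import *
import sys
# crop both cameras around TCP with markers at finger tip boxes
def tips(s):
    p=np.array(s['position']); w,x,y,z=s['ee_rot']
    from scipy.spatial.transform import Rotation as Ro
    R=Ro.from_quat([x,y,z,w]).as_matrix(); h=s['width']/2
    back=h+.0145
    return [[p+R@np.array([sg*a,b,c]) for a,b in ((h,-.011),(h,.011),(back,.011),(back,-.011))] for sg in (1,-1) for c in (.011-.013*min(1,s['width']/.085),)]
def crop(im,name,c,r,s,polys):
    p=cv2.resize(im['pixels'][...,::-1],None,fx=s,fy=s,interpolation=cv2.INTER_CUBIC)
    for q in polys: cv2.polylines(p,[np.round((proj(im,q)+.5)*s).astype(int)],True,(255,0,255),1)
    c=np.round(np.array(c)*s).astype(int); r=int(r*s)
    return p[max(c[1]-r,0):c[1]+r,max(c[0]-r,0):c[0]+r]
if __name__=='__main__':
    s=get_state(); P=tips(s); t=[]
    for n in('top','scene'):
        im=get_image(n); t.append(cv2.resize(crop(im,n,proj(im,s['position'])[0],45,6,P),(400,400)))
    cv2.imwrite('pics/'+sys.argv[1],np.hstack(t))
E
python3 look.py g1.png
```

```text
(no output)
```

View pics/g1.png

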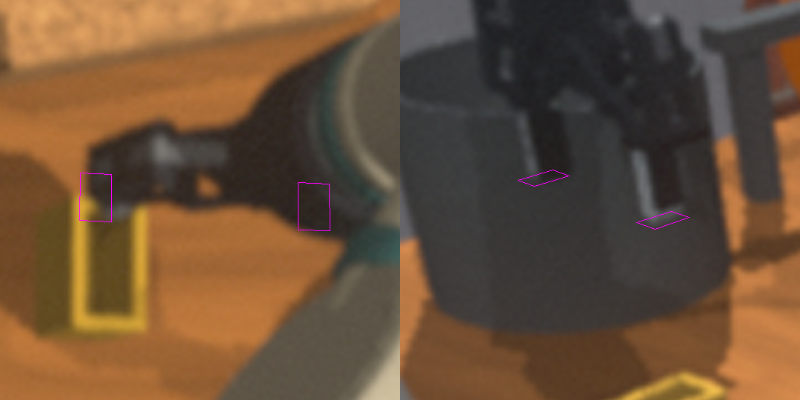

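play_rows:
  series:
    - {"dx": -13, "dy": -6, "dz": 0, "turn": 0, "fingers": -1}
    - {"dx": 0, "dy": 0, "dz": -30, "turn": 0, "fingers": -1}
    - {"dx": 0, "dy": 0, "dz": -30, "turn": 0, "fingers": -1}
    - {"dx": 0, "dy": 0, "dz": -20, "turn": 0, "fingers": -1}
    - {"dx": 0, "dy": 0, "dz": 0, "turn": 0, "fingers": -1}
    - {"dx": 0, "dy": 0, "dz": 0, "turn": 0, "fingers": -1}

```text
clock: 5.13
position: [0.5877, -0.3724, 0.1155]
ee_rot: [-0.002, -0.696, 0.718, -0.006]
contact_force: [0.1, -0.6, 0.6]
width: 0.0854
```

play_rows:
  series:
    - {"dx": 13, "dy": 6, "dz": 0, "turn": 0, "fingers": -1}
    - {"dx": 0, "dy": 0, "dz": 0, "turn": 0, "fingers": -1}
    - {"dx": 0, "dy": 0, "dz": 0, "turn": 0, "fingers": -1}

```text
clock: 5.38
position: [0.6001, -0.3687, 0.121]
ee_rot: [-0.002, -0.695, 0.719, -0.009]
contact_force: [-0.1, 0.1, -0.8]
width: 0.0852
```

```bash
python3 - <<'E'
from h import *
for i in range(4): 
    s=get_state(); print(s['clock'],np.round(s['position'],4),np.round(s['qpos'],4)); get_image('top')
E
```

```text
5.3833 [ 0.6001 -0.3687  0.121 ] [-0.6463  0.536   1.3916 -0.0071  1.1969  0.962 ]
5.4333 [ 0.6008 -0.3686  0.1215] [-0.6459  0.5358  1.391  -0.0065  1.1963  0.962 ]
5.4833 [ 0.6006 -0.3685  0.1211] [-0.646   0.5361  1.3915 -0.0066  1.1961  0.9619]
5.5333 [ 0.6003 -0.3683  0.1205] [-0.646   0.5365  1.3921 -0.0066  1.1961  0.9619]
```

play_rows:
  series:
    - {"dx": 0, "dy": 2, "dz": -20, "turn": 0, "fingers": -1}
    - {"dx": 0, "dy": 0, "dz": -20, "turn": 0, "fingers": -1}
    - {"dx": 0, "dy": 0, "dz": -20, "turn": 0, "fingers": -1}
    - {"dx": 0, "dy": 0, "dz": -12, "turn": 0, "fingers": -1}
    - {"dx": 0, "dy": 0, "dz": -5, "turn": 0, "fingers": -1}
    - {"dx": 0, "dy": 0, "dz": 0, "turn": 0, "fingers": -1}

```text
clock: 6.08
position: [0.6016, -0.3667, 0.0434]
ee_rot: [-0.002, -0.695, 0.719, -0.011]
contact_force: [0.1, -0.6, 0.2]
width: 0.0856
```

play_rows:
  series:
    - {"dx": 0, "dy": 0, "dz": -8, "turn": 0, "fingers": -1}
    - {"dx": 0, "dy": 0, "dz": 0, "turn": 0, "fingers": 0}
    - {"dx": 0, "dy": 0, "dz": 0, "turn": 0, "fingers": 0.3}
    - {"dx": 0, "dy": 0, "dz": 0, "turn": 0, "fingers": 0.6}
    - {"dx": 0, "dy": 0, "dz": 0, "turn": 0, "fingers": 1}
    - {"dx": 0, "dy": 0, "dz": 0, "turn": 0, "fingers": 1}
    - {"dx": 0, "dy": 0, "dz": 0, "turn": 0, "fingers": 1}
    - {"dx": 0, "dy": 0, "dz": 0, "turn": 0, "fingers": 1}

```text
clock: 6.75
position: [0.6031, -0.3671, 0.038]
ee_rot: [-0.001, -0.695, 0.719, -0.013]
contact_force: [-0.1, 0.4, -3.1]
width: 0.037
```

play_rows:
  series:
    - {"dx": 0, "dy": 0, "dz": 20, "turn": 0, "fingers": 1}
    - {"dx": 0, "dy": 0, "dz": 30, "turn": 0, "fingers": 1}
    - {"dx": 0, "dy": 0, "dz": 30, "turn": 0, "fingers": 1}
    - {"dx": -28, "dy": 9, "dz": 0, "turn": 0.1, "fingers": 1}
    - {"dx": -28, "dy": 9, "dz": 0, "turn": 0.1, "fingers": 1}
    - {"dx": -28, "dy": 9, "dz": 0, "turn": 0.1, "fingers": 1}
    - {"dx": -28, "dy": 9, "dz": 0, "turn": 0.1, "fingers": 1}
    - {"dx": -28, "dy": 9, "dz": 0, "turn": 0.1, "fingers": 1}
    - {"dx": -28, "dy": 9, "dz": 0, "turn": 0.1, "fingers": 1}
    - {"dx": -28, "dy": 9, "dz": 0, "turn": 0, "fingers": 1}
    - {"dx": -20, "dy": 5, "dz": 0, "turn": 0, "fingers": 1}
    - {"dx": 0, "dy": 0, "dz": 0, "turn": 0, "fingers": 1}
    - {"dx": 0, "dy": 0, "dz": 0, "turn": 0, "fingers": 1}

```text
clock: 7.83
position: [0.3742, -0.2926, 0.1149]
ee_rot: [-0.002, 0.884, -0.466, 0.01]
contact_force: [1.4, -0.6, -2.5]
width: 0.0369
```

```bash
cat > st.py <<'E'
from h import *
from scipy.spatial.transform import Rotation as Ro
s=get_state(); w,x,y,z=s['ee_rot']; R=Ro.from_quat([x,y,z,w]).as_matrix()
print('t',round(s['clock'],2),'pos',np.round(s['position'],4),'jaw',round(np.arctan2(R[1,0],R[0,0]),3),'toolz',R[:,2].round(3),'w',round(s['width'],4),'F',np.round(s['contact_force'],1),'q',np.round(s['qpos'],2))
E
python3 st.py
```

```text
t 7.83 pos [ 0.3742 -0.2926  0.1149] jaw -0.971 toolz [ 0.019 -0.005 -1.   ] w 0.0369 F [ 1.4 -0.6 -2.5] q [-0.82  0.23  1.92  0.01  0.97  0.15]
```

play_rows:
  series:
    - {"dx": 2, "dy": -3, "dz": -15, "turn": 0.015, "fingers": 1}
    - {"dx": 0, "dy": 0, "dz": -15, "turn": 0, "fingers": 1}
    - {"dx": 0, "dy": 0, "dz": -10, "turn": 0, "fingers": 1}
    - {"dx": 0, "dy": 0, "dz": -5, "turn": 0, "fingers": 1}
    - {"dx": 0, "dy": 0, "dz": 0, "turn": 0, "fingers": 1}
    - {"dx": 0, "dy": 0, "dz": 0, "turn": 0, "fingers": 1}

```text
clock: 8.33
position: [0.3807, -0.2992, 0.0698]
ee_rot: [-0.001, 0.888, -0.459, 0.013]
contact_force: [0.7, -0.4, -2.8]
width: 0.0375
```

```bash
python3 st.py
```

```text
t 8.33 pos [ 0.3807 -0.2992  0.0698] jaw -0.955 toolz [ 0.025 -0.011 -1.   ] w 0.0375 F [ 0.7 -0.4 -2.8] q [-0.82  0.3   1.97  0.01  0.85  0.13]
```

play_rows:
  series:
    - {"dx": -3, "dy": 3, "dz": -5, "turn": 0, "fingers": 1}
    - {"dx": 0, "dy": 0, "dz": -3, "turn": 0, "fingers": 1}
    - {"dx": 0, "dy": 0, "dz": -2, "turn": 0, "fingers": 1}
    - {"dx": 0, "dy": 0, "dz": 0, "turn": 0, "fingers": 1}
    - {"dx": 0, "dy": 0, "dz": 0, "turn": 0, "fingers": 1}

```text
clock: 8.75
position: [0.3792, -0.2971, 0.0603]
ee_rot: [-0.0, 0.888, -0.459, 0.015]
contact_force: [-0.1, -0.8, -3.4]
width: 0.0371
```

```bash
python3 st.py; python3 look.py g2.png
```

```text
t 8.75 pos [ 0.3792 -0.2971  0.0603] jaw -0.954 toolz [ 0.027 -0.013 -1.   ] w 0.0371 F [-0.1 -0.8 -3.4] q [-0.82  0.31  1.99  0.01  0.82  0.13]
```

View pics/g2.png

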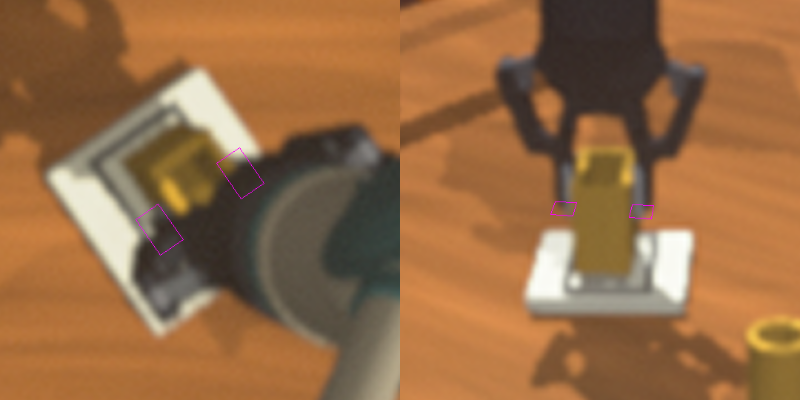

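play_rows:
  series:
    - {"dx": -2, "dy": 2, "dz": -3, "turn": 0, "fingers": 1}
    - {"dx": 0, "dy": 0, "dz": -3, "turn": 0, "fingers": 1}
    - {"dx": 0, "dy": 0, "dz": -2, "turn": 0, "fingers": 1}
    - {"dx": 0, "dy": 0, "dz": -1, "turn": 0, "fingers": 1}
    - {"dx": 0, "dy": 0, "dz": 0, "turn": 0, "fingers": 1}

```text
clock: 9.27
position: [0.3771, -0.2951, 0.051]
ee_rot: [-0.0, 0.888, -0.459, 0.016]
contact_force: [0.5, -0.1, -3.5]
width: 0.0377
```

play_rows:
  series:
    - {"dx": 0, "dy": 0, "dz": -1, "turn": 0, "fingers": 1}
    - {"dx": 0, "dy": 0, "dz": -1, "turn": 0, "fingers": 1}
    - {"dx": 0, "dy": 0, "dz": 0, "turn": 0, "fingers": 1}

```text
clock: 9.52
position: [0.3772, -0.2954, 0.0501]
ee_rot: [0.0, 0.888, -0.459, 0.016]
contact_force: [0.0, -0.5, -3.5]
width: 0.0375
```

play_rows:
  series:
    - {"dx": 0, "dy": 0, "dz": -2, "turn": 0, "fingers": 1}
    - {"dx": 0, "dy": 0, "dz": -2, "turn": 0, "fingers": 1}
    - {"dx": 0, "dy": 0, "dz": -1, "turn": 0, "fingers": 1}

```text
clock: 9.77
position: [0.3774, -0.2956, 0.0498]
ee_rot: [0.0, 0.888, -0.459, 0.016]
contact_force: [-0.5, 0.3, -0.8]
width: 0.0377
```

play_rows:
  series:
    - {"dx": 0, "dy": 0, "dz": -1, "turn": 0, "fingers": 0.1}
    - {"dx": 0, "dy": 0, "dz": 0, "turn": 0, "fingers": -0.2}
    - {"dx": 0, "dy": 0, "dz": 0, "turn": 0, "fingers": -0.6}
    - {"dx": 0, "dy": 0, "dz": 0, "turn": 0, "fingers": -1}
    - {"dx": 0, "dy": 0, "dz": 0, "turn": 0, "fingers": -1}
    - {"dx": 0, "dy": 0, "dz": 15, "turn": 0, "fingers": -1}
    - {"dx": 0, "dy": 0, "dz": 25, "turn": 0, "fingers": -1}
    - {"dx": 0, "dy": 0, "dz": 25, "turn": 0, "fingers": -1}
    - {"dx": 0, "dy": 0, "dz": 20, "turn": 0, "fingers": -1}

```text
clock: 10.52
position: [0.3759, -0.2943, 0.1321]
ee_rot: [-0.001, 0.888, -0.459, 0.012]
contact_force: [0.9, -0.0, 0.7]
width: 0.0854
```

```bash
python3 st.py
```

```text
t 10.52 pos [ 0.3759 -0.2943  0.1321] jaw -0.955 toolz [ 0.023 -0.009 -1.   ] w 0.0854 F [ 0.9 -0.   0.7] q [-0.82  0.21  1.89  0.01  1.01  0.13]
```

play_rows:
  series:
    - {"dx": 13, "dy": 28, "dz": 0, "turn": 0, "fingers": -1}
    - {"dx": 13, "dy": 28, "dz": 0, "turn": 0, "fingers": -1}
    - {"dx": 13, "dy": 28, "dz": 0, "turn": 0, "fingers": -1}
    - {"dx": 13, "dy": 28, "dz": 0, "turn": 0, "fingers": -1}
    - {"dx": 13, "dy": 28, "dz": 0, "turn": 0, "fingers": -1}
    - {"dx": 13, "dy": 28, "dz": 0, "turn": 0, "fingers": -1}
    - {"dx": 6, "dy": 14, "dz": 0, "turn": 0, "fingers": -1}
    - {"dx": 0, "dy": 0, "dz": 0, "turn": 0, "fingers": -1}
    - {"dx": 0, "dy": 0, "dz": 0, "turn": 0, "fingers": -1}

```text
clock: 11.27
position: [0.4674, -0.11, 0.1379]
ee_rot: [0.001, 0.887, -0.461, 0.021]
contact_force: [-0.5, -0.3, -1.0]
width: 0.085
```

```bash
python3 st.py; cat > chk.py <<'E'
from fit import *
import sys
# usage: chk.py name padname [pic] : mould vs pad per camera
ref={'mould_oblong_center':(.375,-.298),'mould_small_center':(.389,.27),'mould_square_center':(.685,-.098),'mould_large_center':(.582,.332)}
l=sys.argv[1]; pd=l.replace('mould','pad').replace('center','top')
k,z0,z1,_=SH[l]; B=solid(k,.012,.012+z1)
T={'pad_large_top':[[.5819,.3297,1.2888],[.5828,.3359,1.2824]],'pad_small_top':[[.3885,.2662,2.0917],[.39,.273,2.0991]],'pad_square_top':[[.6851,-.1012,1.0676],[.6849,-.0928,1.0553]],'pad_oblong_top':[[.373,-.3027,.6148],[.3756,-.2914,.6271]]}[pd]
t=[]
for im,pp in zip([get_image('top'),get_image('scene')],T):
    g=np.zeros((384,512),np.uint8); cv2.fillConvexPoly(g,cv2.convexHull(np.round(proj(im,place(B,(*ref[l],0)))).astype(np.int32)),1)
    v,c=fit([(im,color(im,l,g>0))],B,(*pp[:2],[0,.6,1.2,1.8,2.4]),k[0]=='c')
    print(v.round(4),round(c,3),'minus pad mm',((v[:2]-pp[:2])*1000).round(1),'yaw',round(v[2]-pp[2],3))
    s=6; p=cv2.resize(im['pixels'][...,::-1],None,fx=s,fy=s,interpolation=cv2.INTER_CUBIC)
    n=len(B)//2; q=proj(im,place(B,v))
    for h in(q[:n],q[n:]): cv2.polylines(p,[np.round((h+.5)*s).astype(int)],True,(255,0,255),1)
    c0=np.round(proj(im,(*pp[:2],.03))[0]*s).astype(int); r=33*s; t.append(p[max(c0[1]-r,0):c0[1]+r,max(c0[0]-r,0):c0[0]+r])
if len(sys.argv)>2: cv2.imwrite('pics/'+sys.argv[2],np.hstack([cv2.resize(x,(400,400)) for x in t]))
E
python3 chk.py mould_oblong_center c1.png
```

```text
t 11.27 pos [ 0.4674 -0.11    0.1379] jaw -0.959 toolz [ 0.037 -0.021 -0.999] w 0.085 F [-0.5 -0.3 -1. ] q [-0.37  0.2   1.89 -0.01  1.01  0.59]
[ 0.352  -0.3425  1.2882] 1.153 minus pad mm [-21.  -39.8] yaw 0.673
[ 0.3751 -0.2929  0.6551] 0.064 minus pad mm [-0.5 -1.5] yaw 0.028
```

View pics/c1.png

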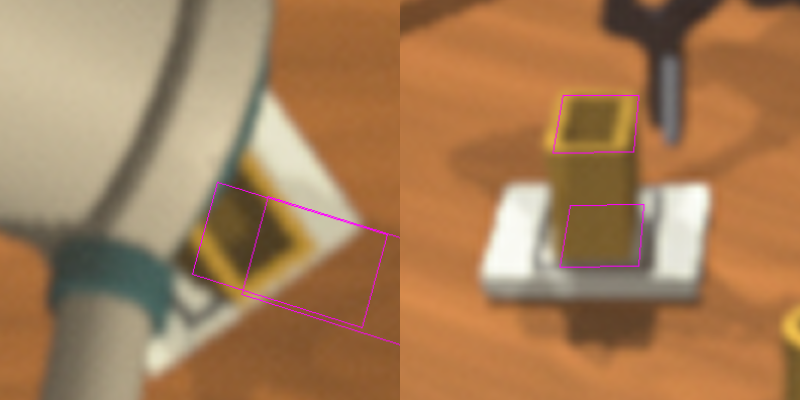

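play_rows:
  series:
    - {"dx": -1, "dy": 18, "dz": 0, "turn": 0, "fingers": -1}
    - {"dx": 0, "dy": 0, "dz": 0, "turn": 0, "fingers": -1}
    - {"dx": 0, "dy": 0, "dz": -20, "turn": 0, "fingers": -1}
    - {"dx": 0, "dy": 0, "dz": -15, "turn": 0, "fingers": -1}
    - {"dx": 0, "dy": 0, "dz": 0, "turn": 0, "fingers": -1}
    - {"dx": 0, "dy": 0, "dz": 0, "turn": 0, "fingers": -1}

```text
clock: 11.87
position: [0.4658, -0.1006, 0.1029]
ee_rot: [0.003, 0.885, -0.465, 0.023]
contact_force: [-0.4, 0.3, 0.2]
width: 0.0854
```

play_rows:
  series:
    - {"dx": 0, "dy": 11, "dz": 0, "turn": 0, "fingers": -1}
    - {"dx": 0, "dy": 4, "dz": 0, "turn": 0, "fingers": -1}
    - {"dx": 0, "dy": 0, "dz": 0, "turn": 0, "fingers": -1}

```text
clock: 12.12
position: [0.4664, -0.0869, 0.1042]
ee_rot: [0.003, 0.884, -0.467, 0.024]
contact_force: [0.3, -0.3, -0.9]
width: 0.0855
```

play_rows:
  series:
    - {"dx": 0, "dy": -2, "dz": -15, "turn": 0, "fingers": -1}
    - {"dx": 0, "dy": 0, "dz": -15, "turn": 0, "fingers": -1}
    - {"dx": 0, "dy": 0, "dz": -15, "turn": 0, "fingers": -1}
    - {"dx": 0, "dy": 0, "dz": -10, "turn": 0, "fingers": -1}
    - {"dx": 0, "dy": 0, "dz": -5, "turn": 0, "fingers": -1}
    - {"dx": 0, "dy": 0, "dz": 0, "turn": 0, "fingers": -1}

```text
clock: 12.62
position: [0.4708, -0.0888, 0.0473]
ee_rot: [0.002, 0.885, -0.465, 0.031]
contact_force: [-0.1, -0.2, -0.6]
width: 0.0856
```

```bash
python3 st.py; python3 look.py g3.png
```

```text
t 12.62 pos [ 0.4708 -0.0888  0.0473] jaw -0.969 toolz [ 0.053 -0.032 -0.998] w 0.0856 F [-0.1 -0.2 -0.6] q [-0.32  0.31  2.03 -0.02  0.74  0.66]
```

View pics/g3.png

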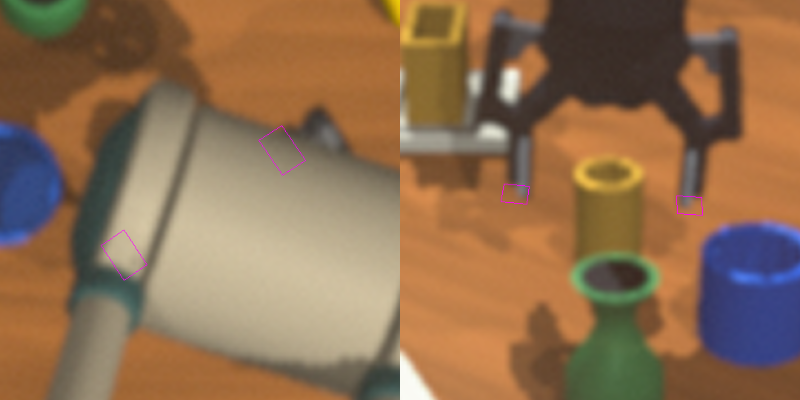

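play_rows:
  series:
    - {"dx": -4, "dy": 0, "dz": -4, "turn": 0, "fingers": -1}
    - {"dx": -1, "dy": 0, "dz": -2, "turn": 0, "fingers": -0.6}
    - {"dx": 0, "dy": 0, "dz": 0, "turn": 0, "fingers": 0}
    - {"dx": 0, "dy": 0, "dz": 0, "turn": 0, "fingers": 0.3}
    - {"dx": 0, "dy": 0, "dz": 0, "turn": 0, "fingers": 0.6}
    - {"dx": 0, "dy": 0, "dz": 0, "turn": 0, "fingers": 1}
    - {"dx": 0, "dy": 0, "dz": 0, "turn": 0, "fingers": 1}
    - {"dx": 0, "dy": 0, "dz": 0, "turn": 0, "fingers": 1}

```text
clock: 13.38
position: [0.467, -0.0888, 0.0449]
ee_rot: [0.001, 0.884, -0.466, 0.034]
contact_force: [0.1, -0.1, -0.3]
width: 0.0393
```

```bash
python3 st.py
```

```text
t 13.38 pos [ 0.467  -0.0888  0.0449] jaw -0.97 toolz [ 0.058 -0.033 -0.998] w 0.0393 F [ 0.1 -0.1 -0.3] q [-0.32  0.31  2.04 -0.02  0.72  0.66]
```

play_rows:
  series:
    - {"dx": 0, "dy": 0, "dz": 20, "turn": 0, "fingers": 1}
    - {"dx": 0, "dy": 0, "dz": 30, "turn": 0, "fingers": 1}
    - {"dx": 0, "dy": 0, "dz": 30, "turn": 0, "fingers": 1}
    - {"dx": 0, "dy": 0, "dz": 20, "turn": 0, "fingers": 1}
    - {"dx": -6, "dy": 28, "dz": 0, "turn": 0.11, "fingers": 1}
    - {"dx": -6, "dy": 28, "dz": 0, "turn": 0.11, "fingers": 1}
    - {"dx": -6, "dy": 28, "dz": 0, "turn": 0.11, "fingers": 1}
    - {"dx": -6, "dy": 28, "dz": 0, "turn": 0.11, "fingers": 1}
    - {"dx": -6, "dy": 28, "dz": 0, "turn": 0.11, "fingers": 1}
    - {"dx": -6, "dy": 28, "dz": 0, "turn": 0.11, "fingers": 1}
    - {"dx": -6, "dy": 28, "dz": 0, "turn": 0.11, "fingers": 1}
    - {"dx": -6, "dy": 28, "dz": 0, "turn": 0.11, "fingers": 1}
    - {"dx": -6, "dy": 28, "dz": 0, "turn": 0.11, "fingers": 1}
    - {"dx": -6, "dy": 28, "dz": 0, "turn": 0.11, "fingers": 1}
    - {"dx": -6, "dy": 28, "dz": 0, "turn": 0.11, "fingers": 1}
    - {"dx": -6, "dy": 20, "dz": 0, "turn": 0.11, "fingers": 1}
    - {"dx": 0, "dy": 0, "dz": 0, "turn": 0, "fingers": 1}
    - {"dx": 0, "dy": 0, "dz": 0, "turn": 0, "fingers": 1}

```text
clock: 14.88
position: [0.3846, 0.2505, 0.1424]
ee_rot: [-0.017, 0.978, 0.205, 0.024]
contact_force: [-0.3, -0.6, -2.3]
width: 0.039
```

```bash
python3 st.py
```

```text
t 14.88 pos [0.3846 0.2505 0.1424] jaw 0.413 toolz [ 0.041  0.043 -0.998] w 0.039 F [-0.3 -0.6 -2.3] q [ 0.41  0.16  1.94  0.03  0.99 -0.02]
```

play_rows:
  series:
    - {"dx": 2, "dy": 14, "dz": 0, "turn": 0.04, "fingers": 1}
    - {"dx": 2, "dy": 6, "dz": -10, "turn": 0.03, "fingers": 1}
    - {"dx": 0, "dy": 0, "dz": -20, "turn": 0, "fingers": 1}
    - {"dx": 0, "dy": 0, "dz": -20, "turn": 0, "fingers": 1}
    - {"dx": 0, "dy": 0, "dz": -10, "turn": 0, "fingers": 1}
    - {"dx": 0, "dy": 0, "dz": -5, "turn": 0, "fingers": 1}
    - {"dx": 0, "dy": 0, "dz": 0, "turn": 0, "fingers": 1}

```text
clock: 15.47
position: [0.3895, 0.2658, 0.0712]
ee_rot: [-0.015, 0.971, 0.238, 0.023]
contact_force: [0.0, -0.5, -2.6]
width: 0.0392
```

```bash
python3 st.py; python3 look.py g4.png
```

```text
t 15.47 pos [0.3895 0.2658 0.0712] jaw 0.481 toolz [ 0.037  0.04  -0.999] w 0.0392 F [ 0.  -0.5 -2.6] q [ 0.44  0.27  2.01  0.03  0.81 -0.07]
```

View pics/g4.png

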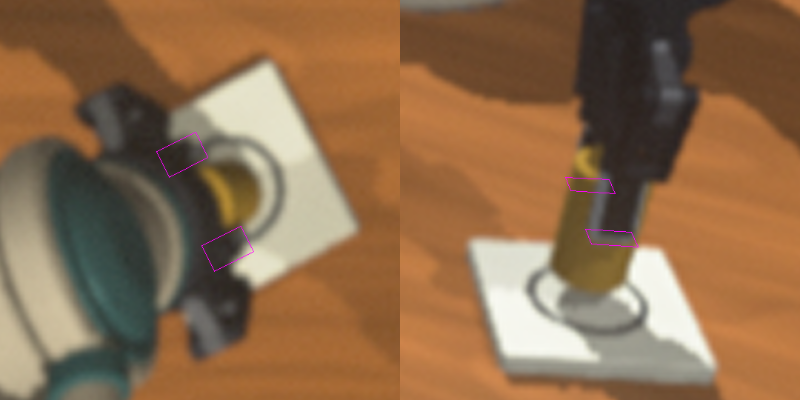

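play_rows:
  series:
    - {"dx": 0, "dy": 2, "dz": -4, "turn": 0, "fingers": 1}
    - {"dx": 0, "dy": 0, "dz": -4, "turn": 0, "fingers": 1}
    - {"dx": 0, "dy": 0, "dz": -3, "turn": 0, "fingers": 1}
    - {"dx": 0, "dy": 0, "dz": -2, "turn": 0, "fingers": 1}
    - {"dx": 0, "dy": 0, "dz": -1, "turn": 0, "fingers": 1}
    - {"dx": 0, "dy": 0, "dz": -1, "turn": 0, "fingers": 1}

```text
clock: 16.07
position: [0.3933, 0.2693, 0.059]
ee_rot: [-0.016, 0.971, 0.238, 0.028]
contact_force: [-0.3, -0.2, -3.0]
width: 0.039
```

play_rows:
  series:
    - {"dx": -3, "dy": 0, "dz": -1, "turn": 0, "fingers": 1}
    - {"dx": -1, "dy": 0, "dz": -1, "turn": 0, "fingers": 1}
    - {"dx": 0, "dy": 0, "dz": -2, "turn": 0, "fingers": 1}
    - {"dx": 0, "dy": 0, "dz": -2, "turn": 0, "fingers": 1}

```text
clock: 16.4
position: [0.3899, 0.2692, 0.0567]
ee_rot: [-0.015, 0.971, 0.239, 0.029]
contact_force: [-5.0, -3.6, 23.5]
width: 0.039
```

Contact. Release and rise, then on to the square mould.

play_rows:
  series:
    - {"dx": 0, "dy": 0, "dz": 1, "turn": 0, "fingers": 1}
    - {"dx": 0, "dy": 0, "dz": 0, "turn": 0, "fingers": 0.1}
    - {"dx": 0, "dy": 0, "dz": 0, "turn": 0, "fingers": -0.2}
    - {"dx": 0, "dy": 0, "dz": 0, "turn": 0, "fingers": -0.6}
    - {"dx": 0, "dy": 0, "dz": 0, "turn": 0, "fingers": -1}
    - {"dx": 0, "dy": 0, "dz": 0, "turn": 0, "fingers": -1}
    - {"dx": 0, "dy": 0, "dz": 15, "turn": 0, "fingers": -1}
    - {"dx": 0, "dy": 0, "dz": 25, "turn": 0, "fingers": -1}
    - {"dx": 0, "dy": 0, "dz": 25, "turn": 0, "fingers": -1}
    - {"dx": 0, "dy": 0, "dz": 25, "turn": 0, "fingers": -1}
    - {"dx": 14, "dy": -25, "dz": 0, "turn": 0, "fingers": -1}
    - {"dx": 14, "dy": -25, "dz": 0, "turn": 0, "fingers": -1}
    - {"dx": 14, "dy": -25, "dz": 0, "turn": 0, "fingers": -1}
    - {"dx": 14, "dy": -25, "dz": 0, "turn": 0, "fingers": -1}
    - {"dx": 14, "dy": -25, "dz": 0, "turn": 0, "fingers": -1}
    - {"dx": 8, "dy": -14, "dz": 0, "turn": 0, "fingers": -1}
    - {"dx": 0, "dy": 0, "dz": 0, "turn": 0, "fingers": -1}
    - {"dx": 0, "dy": 0, "dz": 0, "turn": 0, "fingers": -1}

```text
clock: 17.9
position: [0.4726, 0.126, 0.1539]
ee_rot: [-0.016, 0.97, 0.241, 0.033]
contact_force: [-0.3, 1.5, 0.3]
width: 0.0854
```

```bash
python3 st.py; python3 chk.py mould_small_center c2.png;python3 chk.py mould_oblong_center
```

```text
t 17.9 pos [0.4726 0.126  0.1539] jaw 0.486 toolz [ 0.057  0.047 -0.997] w 0.0854 F [-0.3  1.5  0.3] q [ 0.09  0.18  1.87  0.05  1.03 -0.42]
[0.389  0.2701 0.1324] 0.078 minus pad mm [0.5 3.9] yaw -1.959
[ 0.3864  0.2729 -0.0649] 0.1 minus pad mm [-3.6 -0.1] yaw -2.164
[ 0.3753 -0.3023  0.6536] 0.102 minus pad mm [2.3 0.4] yaw 0.039
[ 0.373  -0.2947  0.6482] 0.052 minus pad mm [-2.6 -3.3] yaw 0.021
```

View pics/c2.png

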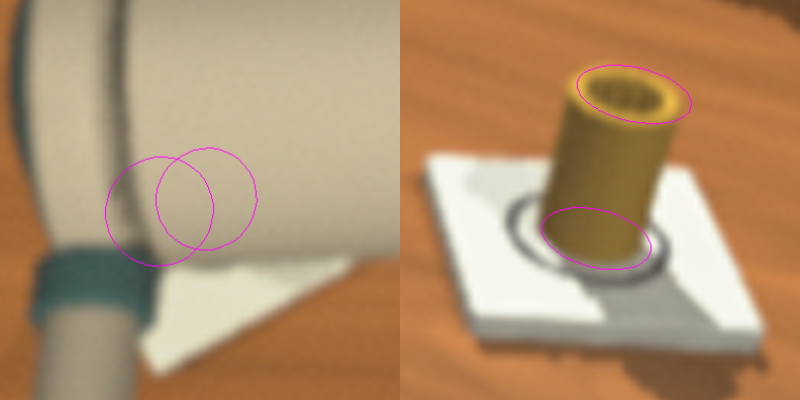

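Scene crop: the small mould stands at about (597,238) inside its ring at (588,240), so it is about 2–3 mm off. The tool tilt creeps outward about 0.0004 rad with each row. I'll turn the wrist about 2.4 rad on the way to the large mould so the creep cancels, and do the square mould last.

play_rows:
  series:
    - {"dx": 10, "dy": -1, "dz": 0, "turn": -0.12, "fingers": -1}
    - {"dx": 10, "dy": -1, "dz": 0, "turn": -0.12, "fingers": -1}
    - {"dx": 10, "dy": -1, "dz": 0, "turn": -0.12, "fingers": -1}
    - {"dx": 10, "dy": -1, "dz": 0, "turn": -0.12, "fingers": -1}
    - {"dx": 10, "dy": -1, "dz": 0, "turn": -0.12, "fingers": -1}
    - {"dx": 10, "dy": -1, "dz": 0, "turn": -0.12, "fingers": -1}
    - {"dx": 10, "dy": -1, "dz": 0, "turn": -0.12, "fingers": -1}
    - {"dx": 10, "dy": -1, "dz": 0, "turn": -0.12, "fingers": -1}
    - {"dx": 10, "dy": -1, "dz": 0, "turn": -0.12, "fingers": -1}
    - {"dx": 10, "dy": -1, "dz": 0, "turn": -0.12, "fingers": -1}
    - {"dx": 10, "dy": -1, "dz": 0, "turn": -0.12, "fingers": -1}
    - {"dx": 10, "dy": -1, "dz": 0, "turn": -0.12, "fingers": -1}
    - {"dx": 10, "dy": -1, "dz": 0, "turn": -0.12, "fingers": -1}
    - {"dx": 10, "dy": -1, "dz": 0, "turn": -0.12, "fingers": -1}
    - {"dx": 10, "dy": -1, "dz": 0, "turn": -0.12, "fingers": -1}
    - {"dx": 10, "dy": -1, "dz": 0, "turn": -0.12, "fingers": -1}
    - {"dx": 10, "dy": -1, "dz": 0, "turn": -0.12, "fingers": -1}
    - {"dx": 10, "dy": -1, "dz": 0, "turn": -0.12, "fingers": -1}
    - {"dx": 5, "dy": -1, "dz": 0, "turn": -0.12, "fingers": -1}
    - {"dx": 0, "dy": 0, "dz": 0, "turn": -0.06, "fingers": -1}

```text
clock: 19.77
position: [0.6489, 0.1351, 0.1513]
ee_rot: [-0.021, -0.568, 0.822, -0.023]
contact_force: [0.0, -0.1, -0.2]
width: 0.0852
```

```bash
python3 -c "
from h import *
[get_image('top') for _ in range(3)]"; python3 st.py; sed -i 's/^if len(sys.argv)>2/if len(sys.argv)>2/' chk.py; python3 chk.py mould_small_center c2b.png
```

```text
t 19.92 pos [0.6477 0.1349 0.1514] jaw -1.925 toolz [-0.01  -0.062 -0.998] w 0.0854 F [-0.   0.5  0.1] q [ 0.13  0.47  1.43 -0.06  1.26  2.08]
[0.389  0.2701 0.1324] 0.078 minus pad mm [0.5 3.9] yaw -1.959
[0.3863 0.2729 0.0997] 0.096 minus pad mm [-3.7 -0.1] yaw -1.999
```

play_rows:
  series:
    - {"dx": 13, "dy": -24, "dz": 0, "turn": 0, "fingers": -1}
    - {"dx": 2, "dy": -4, "dz": -20, "turn": 0, "fingers": -1}
    - {"dx": 0, "dy": 0, "dz": -25, "turn": 0, "fingers": -1}
    - {"dx": 0, "dy": 0, "dz": -10, "turn": 0, "fingers": -1}

```text
clock: 20.35
position: [0.664, 0.1077, 0.1002]
ee_rot: [-0.018, -0.574, 0.818, -0.025]
contact_force: [-0.2, -0.2, -0.2]
width: 0.0851
```

```bash
python3 -c "
from h import *
[get_image('top') for _ in range(2)]"; python3 st.py
```

```text
t 20.45 pos [0.6636 0.1081 0.1005] jaw -1.918 toolz [-0.001 -0.061 -0.998] w 0.0853 F [-0.5 -0.5  0.7] q [ 0.09  0.52  1.47 -0.07  1.15  2.03]
```

play_rows:
  series:
    - {"dx": 0, "dy": 0, "dz": -20, "turn": 0, "fingers": -1}
    - {"dx": 0, "dy": 0, "dz": -20, "turn": 0, "fingers": -1}
    - {"dx": 0, "dy": 0, "dz": -10, "turn": 0, "fingers": -1}
    - {"dx": 0, "dy": 0, "dz": -5, "turn": 0, "fingers": -1}

```text
clock: 20.78
position: [0.6667, 0.1098, 0.0504]
ee_rot: [-0.013, -0.576, 0.817, -0.027]
contact_force: [-0.6, 0.5, -0.8]
width: 0.0858
```

```bash
python3 st.py; python3 look.py g5.png; python3 st.py
```

```text
t 20.78 pos [0.6667 0.1098 0.0504] jaw -1.915 toolz [ 0.009 -0.06  -0.998] w 0.0858 F [-0.6  0.5 -0.8] q [ 0.09  0.57  1.53 -0.07  1.04  2.04]
t 20.88 pos [0.6666 0.1098 0.0506] jaw -1.915 toolz [ 0.009 -0.06  -0.998] w 0.0853 F [0.2 0.1 0.1] q [ 0.09  0.57  1.53 -0.07  1.04  2.04]
```

View pics/g5.png

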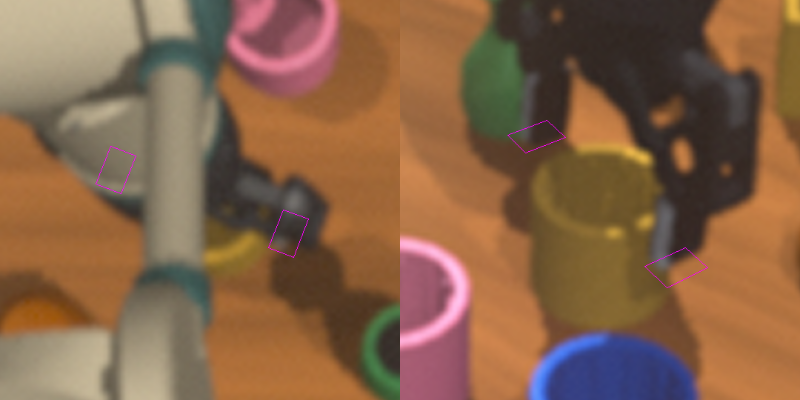

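play_rows:
  series:
    - {"dx": -2, "dy": -2, "dz": -10, "turn": 0, "fingers": -1}
    - {"dx": -1, "dy": 0, "dz": -6, "turn": 0, "fingers": -1}
    - {"dx": 0, "dy": 0, "dz": 0, "turn": 0, "fingers": -0.2}
    - {"dx": 0, "dy": 0, "dz": 0, "turn": 0, "fingers": 0.5}
    - {"dx": 0, "dy": 0, "dz": 0, "turn": 0, "fingers": 1}
    - {"dx": 0, "dy": 0, "dz": 0, "turn": 0, "fingers": 1}

```text
clock: 21.38
position: [0.6654, 0.1075, 0.0377]
ee_rot: [-0.011, -0.576, 0.817, -0.029]
contact_force: [-0.1, -0.5, -4.1]
width: 0.0636
```

```bash
python3 -c "
from h import *
[get_image('top') for _ in range(4)]"; python3 st.py
```

```text
t 21.58 pos [0.6654 0.1075 0.0377] jaw -1.914 toolz [ 0.015 -0.061 -0.998] w 0.0635 F [-0.1  0.1 -0.8] q [ 0.09  0.58  1.55 -0.07  1.01  2.04]
```

play_rows:
  series:
    - {"dx": 0, "dy": 0, "dz": 20, "turn": 0, "fingers": 1}
    - {"dx": 0, "dy": 0, "dz": 35, "turn": 0, "fingers": 1}
    - {"dx": 0, "dy": 0, "dz": 35, "turn": 0, "fingers": 1}
    - {"dx": -10, "dy": 28, "dz": 0, "turn": 0, "fingers": 1}
    - {"dx": -10, "dy": 28, "dz": 0, "turn": 0, "fingers": 1}
    - {"dx": -10, "dy": 28, "dz": 0, "turn": 0, "fingers": 1}
    - {"dx": -10, "dy": 28, "dz": 0, "turn": 0, "fingers": 1}
    - {"dx": -10, "dy": 28, "dz": 0, "turn": 0, "fingers": 1}
    - {"dx": -10, "dy": 28, "dz": 0, "turn": 0, "fingers": 1}
    - {"dx": -10, "dy": 28, "dz": 0, "turn": 0, "fingers": 1}
    - {"dx": -8, "dy": 20, "dz": 0, "turn": 0, "fingers": 1}

```text
clock: 22.5
position: [0.5798, 0.3242, 0.1218]
ee_rot: [-0.02, -0.572, 0.82, -0.026]
contact_force: [0.7, -0.7, -5.0]
width: 0.0639
```

```bash
python3 -c "
from h import *
[get_image('top') for _ in range(3)]"; python3 st.py
```

```text
t 22.65 pos [0.5799 0.3234 0.1217] jaw -1.922 toolz [-0.002 -0.067 -0.998] w 0.0638 F [ 0.4 -1.  -3.3] q [ 0.44  0.51  1.45 -0.06  1.22  2.38]
```

play_rows:
  series:
    - {"dx": 3, "dy": 7, "dz": -10, "turn": 0, "fingers": 1}
    - {"dx": 1, "dy": 2, "dz": -20, "turn": 0, "fingers": 1}
    - {"dx": 0, "dy": 0, "dz": -20, "turn": 0, "fingers": 1}
    - {"dx": 0, "dy": 0, "dz": -8, "turn": 0, "fingers": 1}
    - {"dx": 0, "dy": 0, "dz": -2, "turn": 0, "fingers": 1}

```text
clock: 23.07
position: [0.5865, 0.3306, 0.057]
ee_rot: [-0.019, -0.572, 0.82, -0.028]
contact_force: [-0.1, -0.9, -3.9]
width: 0.0634
```

```bash
python3 look.py g6.png;  python3 st.py
```

```text
t 23.17 pos [0.5867 0.3306 0.0581] jaw -1.925 toolz [ 0.001 -0.068 -0.998] w 0.0633 F [ 0.6  0.5 -5. ] q [ 0.44  0.57  1.5  -0.07  1.1   2.4 ]
```

View pics/g6.png

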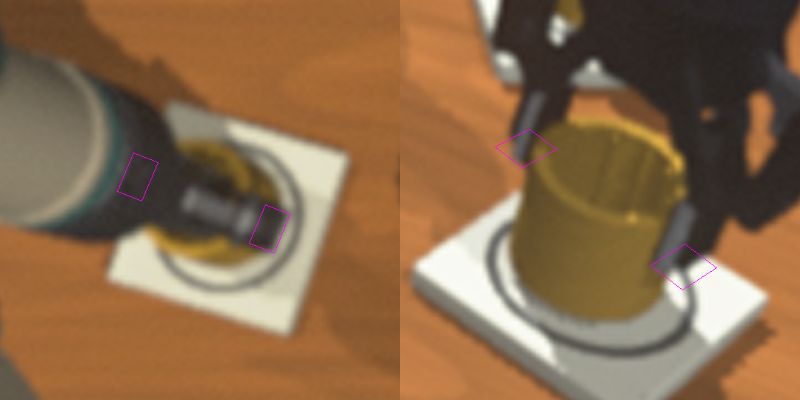

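play_rows:
  series:
    - {"dx": -3, "dy": 0, "dz": -3, "turn": 0, "fingers": 1}
    - {"dx": -1, "dy": 0, "dz": -3, "turn": 0, "fingers": 1}
    - {"dx": 0, "dy": 0, "dz": -2, "turn": 0, "fingers": 1}
    - {"dx": 0, "dy": 0, "dz": -1, "turn": 0, "fingers": 1}

```text
clock: 23.5
position: [0.5849, 0.3306, 0.0516]
ee_rot: [-0.016, -0.571, 0.82, -0.029]
contact_force: [0.0, 0.2, -4.9]
width: 0.0633
```

```bash
python3 -c "
from h import *
get_image('top')";  python3 st.py
```

```text
t 23.55 pos [0.585  0.3306 0.0516] jaw -1.927 toolz [ 0.006 -0.065 -0.998] w 0.0634 F [-0.3  0.7 -3.8] q [ 0.44  0.57  1.51 -0.07  1.08  2.4 ]
```

play_rows:
  series:
    - {"dx": -2, "dy": 1, "dz": -2, "turn": 0, "fingers": 1}
    - {"dx": 0, "dy": 0, "dz": -2, "turn": 0, "fingers": 1}
    - {"dx": 0, "dy": 0, "dz": -2, "turn": 0, "fingers": 1}

```text
clock: 23.8
position: [0.5833, 0.3319, 0.0498]
ee_rot: [-0.015, -0.571, 0.82, -0.029]
contact_force: [-3.0, -2.0, 7.4]
width: 0.0638
```

```bash
python3 st.py
```

```text
t 23.8 pos [0.5833 0.3319 0.0498] jaw -1.927 toolz [ 0.009 -0.065 -0.998] w 0.0638 F [-3.  -2.   7.4] q [ 0.45  0.57  1.52 -0.07  1.07  2.41]
```

play_rows:
  series:
    - {"dx": 0, "dy": 0, "dz": 0, "turn": 0, "fingers": 0}
    - {"dx": 0, "dy": 0, "dz": 0, "turn": 0, "fingers": -0.5}
    - {"dx": 0, "dy": 0, "dz": 0, "turn": 0, "fingers": -1}
    - {"dx": 0, "dy": 0, "dz": 0, "turn": 0, "fingers": -1}
    - {"dx": 0, "dy": 0, "dz": 15, "turn": 0, "fingers": -1}
    - {"dx": 0, "dy": 0, "dz": 30, "turn": 0, "fingers": -1}
    - {"dx": 0, "dy": 0, "dz": 30, "turn": 0, "fingers": -1}
    - {"dx": 0, "dy": 0, "dz": 20, "turn": 0, "fingers": -1}
    - {"dx": -14, "dy": -26, "dz": 0, "turn": 0.105, "fingers": -1}
    - {"dx": -14, "dy": -26, "dz": 0, "turn": 0.105, "fingers": -1}
    - {"dx": -14, "dy": -26, "dz": 0, "turn": 0.105, "fingers": -1}
    - {"dx": -14, "dy": -26, "dz": 0, "turn": 0.105, "fingers": -1}
    - {"dx": -14, "dy": -26, "dz": 0, "turn": 0.105, "fingers": -1}
    - {"dx": -14, "dy": -26, "dz": 0, "turn": 0.105, "fingers": -1}
    - {"dx": -14, "dy": -26, "dz": 0, "turn": 0.105, "fingers": -1}
    - {"dx": -10, "dy": -20, "dz": 0, "turn": 0.105, "fingers": -1}

```text
clock: 25.13
position: [0.4811, 0.1313, 0.1581]
ee_rot: [-0.013, 0.868, -0.496, 0.035]
contact_force: [-0.3, -0.3, 0.3]
width: 0.0854
```

```bash
python3 chk.py mould_large_center c3.png; python3 chk.py mould_small_center; python3 st.py
```

```text
[0.5817 0.3313 0.013 ] 0.097 minus pad mm [-0.2  1.6] yaw -1.276
[0.5797 0.3345 0.204 ] 0.06 minus pad mm [-3.1 -1.4] yaw -1.078
[0.389  0.2701 0.1324] 0.078 minus pad mm [0.5 3.9] yaw -1.959
[0.3864 0.273  0.0583] 0.092 minus pad mm [-3.6 -0. ] yaw -2.041
t 25.33 pos [0.4831 0.1326 0.1584] jaw -1.048 toolz [ 0.076 -0.011 -0.997] w 0.0857 F [ 0.6 -0.   0. ] q [ 0.14  0.2   1.84 -0.03  1.03  1.2 ]
```

View pics/c3.png

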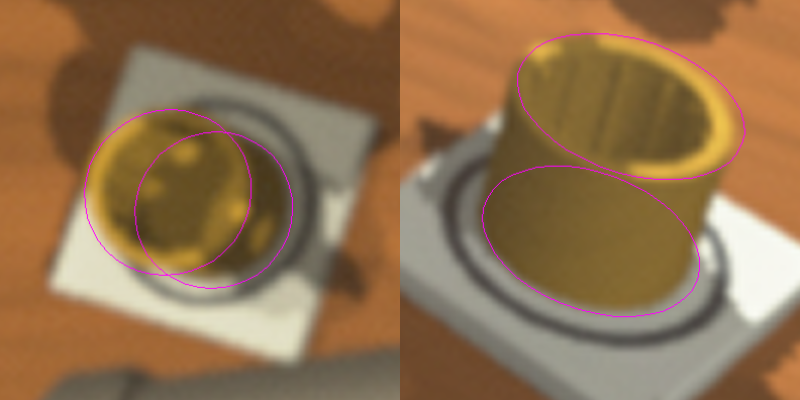

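play_rows:
  series:
    - {"dx": -8, "dy": -8, "dz": 0, "turn": -0.035, "fingers": -1}
    - {"dx": -2, "dy": -1, "dz": -25, "turn": 0, "fingers": -1}
    - {"dx": 0, "dy": 0, "dz": -25, "turn": 0, "fingers": -1}
    - {"dx": 0, "dy": 0, "dz": -10, "turn": 0, "fingers": -1}

```text
clock: 25.67
position: [0.4818, 0.1277, 0.1022]
ee_rot: [-0.02, 0.855, -0.516, 0.043]
contact_force: [-0.2, -0.5, 0.8]
width: 0.0856
```

```bash
python3 -c "
from h import *
[get_image('top') for _ in range(2)]"; python3 st.py
```

```text
t 25.77 pos [0.4815 0.1277 0.1023] jaw -1.087 toolz [ 0.092 -0.01  -0.996] w 0.0852 F [-0.2  0.8 -0.5] q [ 0.14  0.25  1.94 -0.03  0.86  1.24]
```

play_rows:
  series:
    - {"dx": -6, "dy": -3, "dz": -10, "turn": 0, "fingers": -1}
    - {"dx": -2, "dy": -1, "dz": -20, "turn": 0, "fingers": -1}
    - {"dx": -2, "dy": 0, "dz": -15, "turn": 0, "fingers": -1}
    - {"dx": -1, "dy": 0, "dz": -8, "turn": 0, "fingers": -1}

```text
clock: 26.1
position: [0.4789, 0.1278, 0.0528]
ee_rot: [-0.025, 0.855, -0.515, 0.047]
contact_force: [0.4, -0.3, -0.5]
width: 0.0854
```

```bash
python3 look.py g7.png; python3 st.py
```

```text
t 26.2 pos [0.4785 0.1276 0.0527] jaw -1.086 toolz [ 0.105 -0.007 -0.994] w 0.0851 F [-0.6  0.5  0.5] q [ 0.14  0.31  2.02 -0.03  0.71  1.24]
```

View pics/g7.png

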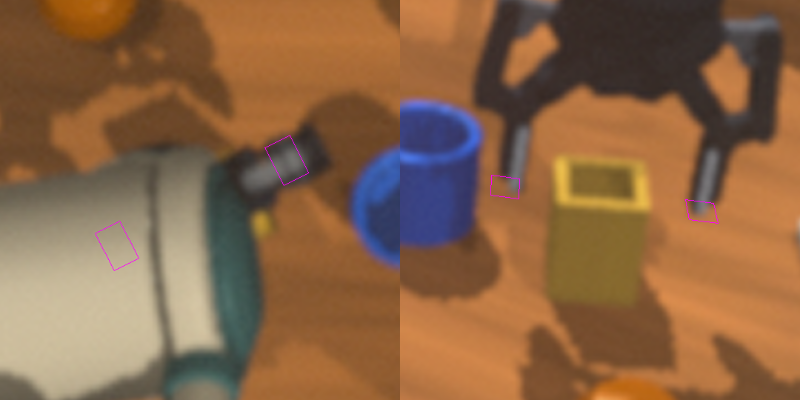

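play_rows:
  series:
    - {"dx": -5, "dy": -3, "dz": -7, "turn": 0, "fingers": -1}
    - {"dx": -2, "dy": -1, "dz": -3, "turn": 0, "fingers": -0.6}
    - {"dx": 0, "dy": 0, "dz": 0, "turn": 0, "fingers": 0}
    - {"dx": 0, "dy": 0, "dz": 0, "turn": 0, "fingers": 0.5}
    - {"dx": 0, "dy": 0, "dz": 0, "turn": 0, "fingers": 1}
    - {"dx": 0, "dy": 0, "dz": 0, "turn": 0, "fingers": 1}
    - {"dx": 0, "dy": 0, "dz": 0, "turn": 0, "fingers": 1}

```text
clock: 26.78
position: [0.474, 0.1241, 0.0455]
ee_rot: [-0.026, 0.855, -0.515, 0.049]
contact_force: [-0.3, -0.3, -4.7]
width: 0.0451
```

```bash
python3 -c "
from h import *
[get_image('top') for _ in range(2)]"; python3 st.py
```

```text
t 26.88 pos [0.4739 0.1241 0.0454] jaw -1.086 toolz [ 0.111 -0.006 -0.994] w 0.0453 F [ 0.1 -0.  -2.9] q [ 0.13  0.31  2.05 -0.03  0.68  1.24]
```

play_rows:
  series:
    - {"dx": 0, "dy": 0, "dz": 20, "turn": 0, "fingers": 1}
    - {"dx": 0, "dy": 0, "dz": 35, "turn": 0, "fingers": 1}
    - {"dx": 0, "dy": 0, "dz": 35, "turn": 0, "fingers": 1}
    - {"dx": 15, "dy": 0, "dz": 25, "turn": 0, "fingers": 1}
    - {"dx": 30, "dy": 0, "dz": 0, "turn": 0.07, "fingers": 1}
    - {"dx": 30, "dy": 0, "dz": 0, "turn": 0.07, "fingers": 1}
    - {"dx": 30, "dy": 0, "dz": 0, "turn": 0.07, "fingers": 1}
    - {"dx": 30, "dy": 0, "dz": 0, "turn": 0.07, "fingers": 1}
    - {"dx": 30, "dy": 0, "dz": 0, "turn": 0.07, "fingers": 1}
    - {"dx": 25, "dy": -15, "dz": 0, "turn": 0.07, "fingers": 1}
    - {"dx": 10, "dy": -28, "dz": 0, "turn": 0.07, "fingers": 1}
    - {"dx": 0, "dy": -30, "dz": 0, "turn": 0.07, "fingers": 1}
    - {"dx": 0, "dy": -30, "dz": 0, "turn": 0, "fingers": 1}
    - {"dx": 0, "dy": -30, "dz": 0, "turn": 0, "fingers": 1}
    - {"dx": 0, "dy": -30, "dz": 0, "turn": 0, "fingers": 1}
    - {"dx": 0, "dy": -30, "dz": 0, "turn": 0, "fingers": 1}
    - {"dx": 0, "dy": -15, "dz": 0, "turn": 0, "fingers": 1}

```text
clock: 28.3
position: [0.6709, -0.0887, 0.1515]
ee_rot: [-0.031, 0.97, -0.24, 0.03]
contact_force: [0.8, 0.6, -3.4]
width: 0.0452
```

```bash
python3 -c "
from h import *
[get_image('top') for _ in range(3)]"; python3 st.py
```

```text
t 28.45 pos [ 0.6707 -0.0862  0.1515] jaw -0.488 toolz [ 0.072  0.049 -0.996] w 0.0456 F [-0.3  1.5 -3.7] q [-0.27  0.45  1.47  0.07  1.17  0.19]
```

play_rows:
  series:
    - {"dx": 11, "dy": -8, "dz": 0, "turn": -0.015, "fingers": 1}
    - {"dx": 2, "dy": -2, "dz": -20, "turn": 0, "fingers": 1}
    - {"dx": 0, "dy": 0, "dz": -25, "turn": 0, "fingers": 1}
    - {"dx": 0, "dy": 0, "dz": -20, "turn": 0, "fingers": 1}
    - {"dx": 0, "dy": 0, "dz": -8, "turn": 0, "fingers": 1}
    - {"dx": 0, "dy": 0, "dz": -2, "turn": 0, "fingers": 1}

```text
clock: 28.95
position: [0.684, -0.0896, 0.0737]
ee_rot: [-0.035, 0.968, -0.246, 0.029]
contact_force: [-0.0, 0.2, -4.5]
width: 0.0453
```

```bash
python3 -c "
from h import *
[get_image('top') for _ in range(2)]"; python3 st.py
```

```text
t 29.05 pos [ 0.6845 -0.0899  0.075 ] jaw -0.5 toolz [ 0.074  0.053 -0.996] w 0.0451 F [ 0.4 -0.2 -4.2] q [-0.27  0.53  1.53  0.08  1.02  0.19]
```

play_rows:
  series:
    - {"dx": 0, "dy": -5, "dz": -5, "turn": 0, "fingers": 1}
    - {"dx": 0, "dy": -2, "dz": -5, "turn": 0, "fingers": 1}
    - {"dx": 0, "dy": 0, "dz": -3, "turn": 0, "fingers": 1}
    - {"dx": 0, "dy": 0, "dz": -1, "turn": 0, "fingers": 1}

```text
clock: 29.38
position: [0.6877, -0.0974, 0.0646]
ee_rot: [-0.035, 0.968, -0.246, 0.034]
contact_force: [-0.0, -0.7, -4.3]
width: 0.0451
```

```bash
python3 look.py g8.png; python3 st.py
```

```text
t 29.48 pos [ 0.6877 -0.0973  0.0648] jaw -0.499 toolz [ 0.082  0.05  -0.995] w 0.0449 F [-0.1 -0.3 -4.6] q [-0.28  0.55  1.53  0.08  1.    0.18]
```

View pics/g8.png

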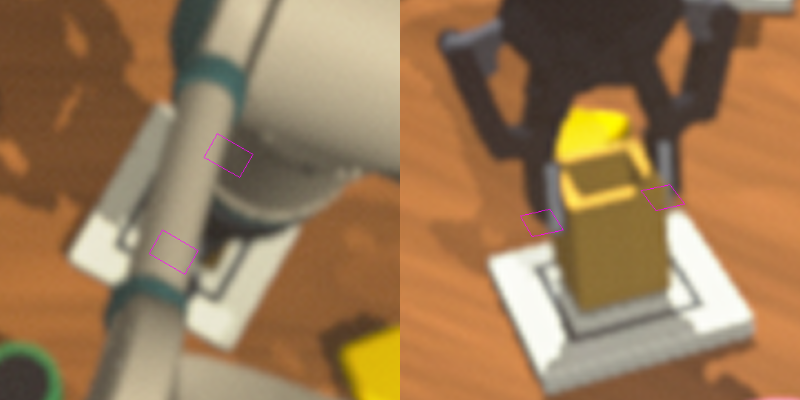

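play_rows:
  series:
    - {"dx": -3, "dy": 0, "dz": -3, "turn": 0, "fingers": 1}
    - {"dx": -1, "dy": 0, "dz": -3, "turn": 0, "fingers": 1}
    - {"dx": 0, "dy": 0, "dz": -1, "turn": 0, "fingers": 1}
    - {"dx": 0, "dy": 0, "dz": -1, "turn": 0, "fingers": 1}

```text
clock: 29.82
position: [0.6838, -0.0976, 0.0574]
ee_rot: [-0.035, 0.968, -0.246, 0.035]
contact_force: [-0.0, -1.7, 1.2]
width: 0.0453
```

Contact is starting. I'll seat it, release gently and rise.

play_rows:
  series:
    - {"dx": 0, "dy": 0, "dz": -2, "turn": 0, "fingers": 1}
    - {"dx": 0, "dy": 0, "dz": 0, "turn": 0, "fingers": 0.2}
    - {"dx": 0, "dy": 0, "dz": 0, "turn": 0, "fingers": -0.2}
    - {"dx": 0, "dy": 0, "dz": 0, "turn": 0, "fingers": -0.6}
    - {"dx": 0, "dy": 0, "dz": 0, "turn": 0, "fingers": -1}
    - {"dx": 0, "dy": 0, "dz": 0, "turn": 0, "fingers": -1}
    - {"dx": 0, "dy": 0, "dz": 15, "turn": 0, "fingers": -1}
    - {"dx": 0, "dy": 0, "dz": 30, "turn": 0, "fingers": -1}
    - {"dx": 0, "dy": 0, "dz": 35, "turn": 0, "fingers": -1}
    - {"dx": 0, "dy": 0, "dz": 35, "turn": 0, "fingers": -1}
    - {"dx": 0, "dy": 0, "dz": 35, "turn": 0, "fingers": -1}
    - {"dx": -35, "dy": 5, "dz": 10, "turn": 0, "fingers": -1}
    - {"dx": -35, "dy": 5, "dz": 10, "turn": 0, "fingers": -1}
    - {"dx": -35, "dy": 5, "dz": 10, "turn": 0, "fingers": -1}
    - {"dx": -35, "dy": 5, "dz": 0, "turn": 0, "fingers": -1}
    - {"dx": -35, "dy": 5, "dz": 0, "turn": 0, "fingers": -1}
    - {"dx": -35, "dy": 5, "dz": 0, "turn": 0, "fingers": -1}
    - {"dx": -35, "dy": 5, "dz": 0, "turn": 0, "fingers": -1}
    - {"dx": -35, "dy": 5, "dz": 0, "turn": 0, "fingers": -1}

```text
clock: 31.4
position: [0.4056, -0.0584, 0.2497]
ee_rot: [-0.034, 0.968, -0.245, 0.048]
contact_force: [0.3, -0.1, 0.1]
width: 0.0852
```

```bash
python3 st.py; for m in square oblong small large; do echo $m; python3 chk.py mould_${m}_center f_$m.png; done
python3 - <<'E'
import cv2,numpy as np
from fit import *
t=[cv2.resize(cv2.imread(f'pics/f_{m}.png'),(400,200)) for m in('square','oblong','small','large')]
ims=[get_image('top'),get_image('scene')]
f=[cv2.resize(i['pixels'][...,::-1],(400,300),interpolation=cv2.INTER_AREA) for i in ims]
cv2.imwrite('pics/final.png',np.vstack([np.hstack([t[0],t[1]]),np.hstack([t[2],t[3]]),np.hstack(f)[:,:]])[:700])
cv2.imwrite('pics/final.png',cv2.resize(cv2.imread('pics/final.png'),(685,600)))
for l in('vase_center','paperweight_center'):
    for im in ims: print(l,[(round(r['p'],2),np.round(r['xy'],1)) for r in masks_of(im,l)[:1]])
E
```

```text
t 31.4 pos [ 0.4056 -0.0584  0.2497] jaw -0.499 toolz [ 0.11   0.043 -0.993] w 0.0852 F [ 0.3 -0.1  0.1] q [-0.38 -0.04  1.87  0.09  1.23  0.08]
square
[ 0.6841 -0.1031  1.0663] 0.132 minus pad mm [-1.  -1.9] yaw -0.001
[ 0.6789 -0.1001  1.1016] 0.085 minus pad mm [-6.  -7.3] yaw 0.046
oblong
[ 0.3748 -0.3023  0.6698] 0.103 minus pad mm [1.8 0.4] yaw 0.055
[ 0.373  -0.2948  0.6499] 0.05 minus pad mm [-2.6 -3.4] yaw 0.023
small
[0.3892 0.2661 0.0803] 0.18 minus pad mm [ 0.7 -0.1] yaw -2.011
[ 0.3865  0.2729 -0.0481] 0.093 minus pad mm [-3.5 -0.1] yaw -2.147
large
[0.5827 0.331  0.0367] 0.088 minus pad mm [0.8 1.3] yaw -1.252
[0.5792 0.3351 0.0763] 0.077 minus pad mm [-3.6 -0.8] yaw -1.206
vase_center [(0.77, array([252.7, 178.4]))]
vase_center []
paperweight_center [(0.9, array([166.8, 173.3]))]
paperweight_center [(0.64, array([324.3, 247.4]))]
```

View pics/final.png

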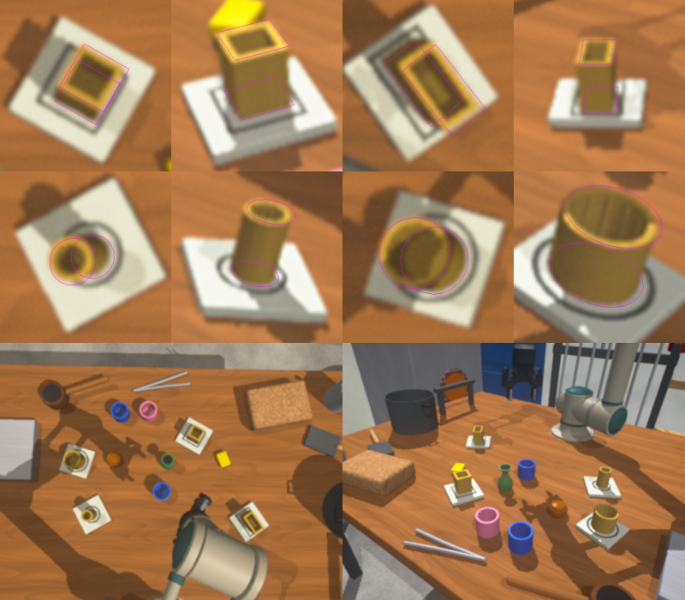

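All four look centred. The square's scene fit is contaminated by the wax behind it, so I'll refit it once without the wax.

```bash
python3 - <<'E'
from fit import *
im=get_image('scene'); l='mould_square_center'; B=solid(('r',.046,.046),.012,.072)
hsv=cv2.cvtColor(im['pixels'],cv2.COLOR_RGB2HSV)
# bound search to network mask + tight dilation, drop wax (H>=25) and everything above it
for r in masks_of(im,l)[:2]:
    if np.linalg.norm(at_z(im,[r['xy']],.04)[0]-[.685,-.095])>.05: continue
    wax=cv2.dilate(((hsv[...,0]>=25)&(hsv[...,0]<=34)&(hsv[...,1]>150)).astype(np.uint8),np.ones((3,3)))>0
    print(r['p'],'net',[x for x in fit([(im,r['region'])],B,(.685,-.095,[1.06]))])
    g=cv2.dilate(r['region'].astype(np.uint8),np.ones((5,5)))>0
    m=(g&(hsv[...,0]>=17)&(hsv[...,0]<=24)&(hsv[...,1]>110)&~wax).astype(np.uint8)
    cs=cv2.findContours(m,cv2.RETR_EXTERNAL,cv2.CHAIN_APPROX_NONE)[0]; o=np.zeros_like(m); cv2.drawContours(o,[cv2.convexHull(max(cs,key=cv2.contourArea))],-1,1,-1)
    print('col',fit([(im,o>0)],B,(.685,-.095,[1.06])))
E
```

```text
0.62 net [array([ 0.6804527 , -0.10245163,  1.01178002]), np.float64(0.05574195406436748)]
col (array([ 0.67868944, -0.10252861,  1.0859586 ]), np.float64(0.06793411058116941))
```

```bash
python3 - <<'E'
from fit import *
# refit pad by its inlaid square outline: dark line pixels -> points on z=.012, plus current pad silhouettes
for n in('top','scene'):
    im=get_image(n); l='pad_square_top'; B=solid(('r',.104,.104),0,.012)
    hsv=cv2.cvtColor(im['pixels'],cv2.COLOR_RGB2HSV)
    # pad silhouette hull from low saturation pixels around
    g=np.zeros((384,512),np.uint8); cv2.fillConvexPoly(g,cv2.convexHull(np.round(proj(im,place(solid(('r',.12,.12),0,.012),(.685,-.097,1.06)))).astype(np.int32)),1)
    m=((hsv[...,1]<100)&(g>0)).astype(np.uint8); m=cv2.morphologyEx(m,cv2.MORPH_OPEN,np.ones((2,2)))
    o=np.zeros_like(m); cs=cv2.findContours(m,cv2.RETR_EXTERNAL,cv2.CHAIN_APPROX_NONE)[0]
    cv2.drawContours(o,[cv2.convexHull(max(cs,key=cv2.contourArea))],-1,1,-1)
    v,c=fit([(im,o>0)],B,(.685,-.097,[1.06])); print(n,'pad',v.round(4),round(c,3))
    # mould edges along pad axes at foot: sample saturation along lines through the centre in pad frame, z=.012
    for a,nm in((v[2],'x'),(v[2]+np.pi/2,'y')):
        d=np.array([np.cos(a),np.sin(a)]); t=np.arange(-52,53,2)
        q=proj(im,np.c_[v[:2]+d*t[:,None]/1000,np.full(len(t),.012)])
        s=cv2.remap(hsv[...,1].copy(),q[:,0].astype(np.float32)[None],q[:,1].astype(np.float32)[None],cv2.INTER_LINEAR)[0]
        vv=cv2.remap(hsv[...,2].copy(),q[:,0].astype(np.float32)[None],q[:,1].astype(np.float32)[None],cv2.INTER_LINEAR)[0]
        print(nm,d.round(2),' '.join(f'{a}:{b}/{c}' for a,b,c in zip(t,s,vv)))
E
```

```text
top pad [ 0.6852 -0.1006  1.0673] 0.064
x [0.48 0.88] -52:122/158 -50:78/179 -48:55/198 -46:44/210 -44:41/213 -42:41/213 -40:42/213 -38:43/214 -36:42/212 -34:42/201 -32:40/179 -30:38/146 -28:47/143 -26:69/164 -24:101/197 -22:139/210 -20:169/209 -18:183/192 -16:179/165 -14:173/145 -12:169/133 -10:170/129 -8:171/132 -6:172/132 -4:171/131 -2:169/132 0:170/133 2:168/134 4:170/133 6:170/132 8:165/133 10:167/130 12:169/129 14:170/130 16:178/143 18:180/170 20:179/194 22:171/207 24:141/197 26:102/177 28:68/157 30:48/138 32:44/117 34:44/105 36:43/113 38:41/134 40:43/148 42:44/152 44:44/153 46:43/154 48:44/155 50:43/154 52:51/150
y [-0.88  0.48] -52:69/207 -50:44/223 -48:33/229 -46:29/231 -44:31/230 -42:47/228 -40:77/224 -38:117/218 -36:153/203 -34:173/177 -32:178/144 -30:168/114 -28:161/95 -26:152/87 -24:143/86 -22:145/87 -20:150/91 -18:157/100 -16:159/105 -14:159/108 -12:158/110 -10:161/110 -8:162/109 -6:160/111 -4:162/110 -2:164/115 0:170/133 2:177/163 4:182/188 6:182/198 8:183/183 10:176/154 12:164/123 14:159/104 16:152/101 18:133/107 20:90/128 22:61/167 24:47/198 26:41/208 28:37/185 30:36
[... 625 characters left out ...]
2/120 30:29/134 32:27/147 34:27/158 36:27/163 38:26/164 40:26/164 42:26/166 44:26/169 46:26/172 48:25/171 50:25/168 52:25/163
y [-0.88  0.48] -52:17/223 -50:9/243 -48:7/247 -46:8/247 -44:7/247 -42:8/248 -40:8/248 -38:9/247 -36:12/234 -34:16/194 -32:14/147 -30:20/145 -28:25/157 -26:29/157 -24:44/144 -22:82/127 -20:128/123 -18:153/130 -16:158/136 -14:156/138 -12:157/139 -10:156/138 -8:156/139 -6:157/138 -4:156/138 -2:156/138 0:154/138 2:154/138 4:156/137 6:155/138 8:156/138 10:156/139 12:156/140 14:156/139 16:156/139 18:158/139 20:158/138 22:160/138 24:143/142 26:106/149 28:67/148 30:30/151 32:13/178 34:12/228 36:9/247 38:8/249 40:8/249 42:8/249 44:7/249 46:7/249 48:12/245 50:44/231 52:100/207
```

```bash
python3 -c "
from rig import *
print(sign_off())"
```

```text
the job is handed in; nothing more can be done
None
```

All four bronze moulds now stand mouth up on their own pads. I set each one down until it touched and released it there. I handed the job in at about 32 s of the 96 s; no verdict was reported.

**Offsets from the outline centres (last pictures):**

| Mould | Top camera | Scene camera | Turn error |
|---|---|---|---|
| Large | about 1.5 mm | about 4 mm | – |
| Small | about 1 mm | about 3.5 mm | – |
| Oblong | about 2 mm | about 4 mm | 0.02–0.06 rad |
| Square | about 2 mm | 9–11 mm | about 0.05 rad or less |

**Disagreement on the square mould:** the scene camera put it 9–11 mm off (the limit is 12 mm). Measuring the gaps from its foot to the inlaid line gave about 5–6 mm. I judged it inside the limit and left it.

**Camera bias:** the two cameras differ from each other by 5–11 mm in y. I aimed at the average of the two and compared each mould with its pad in the same picture.

**Glass pieces:** in the top picture both sit within a few pixels of where they started. The detector missed the vase in the last scene picture, but it is visible there, standing upright.

**Tool tilt:** the tool's tilt crept up to about 0.1 rad during the work. I saw no tilt in the moulds after release.

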